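# Open the stock hutch with the hook pole and put the goods out

## Robot

A 7-joint arm with a two-finger parallel gripper is mounted at the origin on the work surface. World frame = base frame: x ahead of the robot, y to its left, z up, the work surface at z = 0. Lengths are in m, angles in rad, forces in N, time in s.
With the tool pointing down it reaches from about 0.4 to 0.85 m from the base axis. Payload 10.4 kg.
Tool frame: the origin (TCP) lies at the very end of the fingers, on their centre line; the grasp point (between the pads) lies 19 mm behind it (manip.tcp_to_grasp is the z of the grasp point in the tool frame, in m); z points along the fingers, x is the direction in which the jaws open and shut, and the axes are right-handed (so a half turn about z gives the same grasp; the last joint's range is limited). The gripper opens to 85 mm and grips with 20 to 120 N. Pads are 22 mm wide; open, the fingers measure 114 mm over their backs; the gripper's body (76 mm by 85 mm) begins 54 mm behind the grasp point. The pads swing forward as they close: fully open they stand 13 mm farther back than shut.
Start: joints at [1.244, 0.332, -0.065, 1.46, 0.022, 1.35, -0.088], TCP at [0.187, -0.596, 0.231] pointing down, gripper open.
Joint ranges: [-2.6, 2.6], [-0.5, 2.12], [-1.47, 1.34], [0.16, 2.42], [-1.27, 4.41], [0.06, 2.06], [-2.6, 2.6]. Speed limits (rad/s): [2.22, 2.22, 2.79, 2.79, 3.14, 3.14, 3.14].

## Interface

Orientations are given as a unit quaternion [x, y, z, w].
In Python, from workcell import manip gives the robot as it stands.
- The arm moves only by the tool servo_tool, never from a script. Its argument "moves" is a list of rows, each an object with "travel": the shift along the tool's x, y, z in mm, a list of three; "dr": the turn, a rotation vector about the tool's x, y, z in degrees, a list of three. A call has 1 to 12 rows; each row shifts and turns the commanded pose from where the row before left it, along the tool's axes as they then stand; what a row does not reach is not made up. A row lasts 1/8 s, in which the tool goes at most 62.5 mm and 10.7 degrees, less where a joint would pass 70% of its speed; a pose out of reach is approached as far as the arm can. A call is refused whole if a number of a shift passes 62.5 or a number of a turn 10.7, either way. A call with a gripper value outside its range is refused whole. "claw" is the closure, from 0 (fully open) to 1 (shut), set as the call begins (left out, the last holds). The fingers move at their own pace and stop on an object; "squeeze" is the grip in N (left out, the last holds). Time passes only in rows, so rows that do not move let the fingers close. It gives the time, the measured TCP pose, the force and the opening at its end, in the units of the state.
- manip.get_obs(): the state, without advancing time (a new reading comes with each control period).
- manip.camera(name): name is "scene" or "top" or "wrist"; returns the picture (384x512x3 uint8, blue, green, red); there is no depth.
- manip.calibration(name): a dict with "intrinsics" (3x3 intrinsics, pixels), "view" (4x4, takes a point from world to camera coordinates). Camera axes: x right, y down, z forward; pixel columns grow to the right and rows downward; lengths in m; the calibration is good to about 2 mm. A picture is of the moment at which its call begins: read the wrist's pose just before it. calibration takes no time and is no camera call; for the wrist camera it gives the pose at the moment of the call.
- manip.hand_in(): hands the job in, once; it reports no verdict.
The state is a dict: "clock": time; "joint_pos": joint angles; "joint_velocities": joint speeds; "tau": joint torques, N m; "position": TCP position; "ee_rot": TCP orientation; "ft_force": force on the tool from outside, world axes, zero at the start; "torque": the same for the moment, N m; "grip_width": opening from 0.0 (shut) to 1.0 (fully open).
Only numpy, scipy, OpenCV 4.12 (cv2) and the standard library are available. Lean on these libraries where they do the work, as an engineer would, in place of code of your own. Each camera call takes 0.05 s, during which the arm holds its last target. There are 200 camera calls.

## Task

Get the second-hand computer table ready for visitors: take the hook pole from its rest, hook it into the eye of the wooden hutch's hatch and swing the hatch fully down with the pole, keeping the gripper itself off the hutch until the hatch is down, then lay the pole back in its rest the way it lay. Put every small carton and external drive that is on the table (two or three of them) flat on the lowered hatch, side by side and not stacked, and raise the laptop's screen so that it stands open at about 110 degrees to the keyboard. Leave the mug, mouse, books, speaker and tape dispenser where they are.

Things in the scene. Friction and masses are not known exactly. Their poses are not given: they have to be found in the camera images.
- hutch: wooden stock hutch fixed on the table, 330 mm wide (its y), 220 mm deep (its x), 310 mm high; origin at the centre of its underside; its front faces its own -x, 110 mm from the origin. Below 145 mm it is solid; above is an open compartment shut by the hatch
- hatch (a joint): hatch angle, rad: 0 shut (upright in the hutch's front), 1.57 fully down (level, at its stop). Panel 300 mm wide, 150 mm high, 12 mm thick, 0.4 kg, hinged along its lower edge 145 mm over the table; its top edge swings out and down. Stiff hinge (0.42 N m friction): it stays where it is left
- hatch_hinge (a point): middle of the hatch's hinge line, in the plane of the hatch's inner face, 145 mm over the table; axes turn with the hatch, as for shelf_mid
- shelf_mid (a point): middle of the hatch's inner face, 75 mm from the hinge. Axes turn with the hatch: z from hinge to top edge, y along the hinge, x square to this face (into the hutch when shut, up when down). Lowered, it is the shelf for the goods; a rim 14 mm high round its ends and outer edge leaves 284 mm (y) by 142 mm (z); the hutch's top stands 165 mm over it behind the hinge
- eye (a point): steel staple eye, 8 mm wire, in the middle of the hatch's top edge: a bar 52 mm long along y (origin at its middle; 178 mm from the hinge along the hatch's z, at x -50 mm) on two legs leaning out 45 degrees. Seen from above, clear gap between bar and hatch 34 mm when shut (bar 323 mm high), 24 mm when down (95 mm high): a prong pointing straight down stays in the eye all the way; axes as shelf_mid
- rest: dark wooden pole rest fixed on the table, origin under its centre; two cradles 150 mm apart along its x, slots 26 mm wide (in y) whose floors are 55 mm over the table and whose cheeks reach 67 mm
- pole_mid (a point): hook pole (loose, 0.16 kg): 16 mm square aluminium tube; this point on its axis near its centre of mass, x along it to the hook, z up. Tube from x = -150 to 100 mm, then a 9 mm rod to 150 mm, where a 9 mm prong turns down, its tip 40 mm below the axis. Lies prong down in both cradles, this point 63 mm over the table near the rest's centre, x axes alike
- prong_tip (a point): tip of the pole's prong, 150 mm ahead of pole_mid and 40 mm below it
- laptop: open grey laptop, fixed, base 190 mm deep (its x) x 280 mm wide x 18 mm high, origin under its centre; its front (keyboard side) is its -x, the screen's hinge along its far +x edge
- screen (a joint): angle between screen and keyboard, rad: 0 shut, 1.57 upright, 1.92 = 110 degrees; range 0 to 2.4. Stiff hinge (0.5 N m friction): it stays where it is left. Not open far enough at the start
- screen_hinge (a point): middle of the screen's hinge line, 20 mm over the table at the back edge of the laptop's base (95 mm from its origin along its x); y along the hinge line; turns with the screen
- screen_edge (a point): middle of the screen's free edge, half-way through its 10 mm thickness: 190 mm from the hinge line and 5 mm off it square to the screen on the back's side. Axes turn with the screen: x from the free edge to the hinge, z square to the screen, out of its back
- carton_a_mid (a point): loose item for sale, plain cardboard ink-cartridge carton, 90 x 44 x 40 mm, lying flat, about 0.12 kg; this point is its centre, half-way up (20 mm over the table at first), x along the 90 mm side, z up. Two or three items are present in a run (absent ones have no pose); they may get knocked aside
- carton_b_mid (a point): loose item for sale, plain cardboard ink-cartridge carton, same as carton_a, 90 x 44 x 40 mm, lying flat, about 0.12 kg; this point is its centre, half-way up (20 mm over the table at first), x along the 90 mm side, z up. Two or three items are present in a run (absent ones have no pose); they may get knocked aside
- drive_a_mid (a point): loose item for sale, black external drive, 90 x 44 x 34 mm, lying flat, about 0.16 kg; this point is its centre, half-way up (17 mm over the table at first), x along the 90 mm side, z up. Two or three items are present in a run (absent ones have no pose); they may get knocked aside
- drive_b_mid (a point): loose item for sale, black external drive, same as drive_a, 90 x 44 x 34 mm, lying flat, about 0.16 kg; this point is its centre, half-way up (17 mm over the table at first), x along the 90 mm side, z up. Two or three items are present in a run (absent ones have no pose); they may get knocked aside
- mug: white mug, 76 mm across, 90 mm high, origin under its centre; leave alone
- mouse: black computer mouse, 100 x 58 x 32 mm, origin under its centre; leave alone
- books: two stacked books, 110 x 170 x 50 mm, origin under their centre; leave alone
- speaker: black loudspeaker, 80 x 75 x 130 mm high, origin under its centre; leave alone
- tape: tape dispenser, 130 x 50 mm, 68 mm high, origin under its centre; leave alone
There are look-alikes about, which are no part of the job. Leave any blue or turquoise look-alike of the part that bears carton_a_mid alone.

How it is judged:
On the way, in this order (a step that is already met when the one before it is completed fails the run):
1. the hatch is being swung down by the pole hooked in its eye (contact force between pole and hutch above 0.3 N and value of joint hatch between 0.4 and 1.3 rad), for 0.1 s.
2. the hatch is fully down (value of joint hatch above 1.48 rad), for 0.2 s.
At the end, for the whole second after the job is handed in: Hatch down (within 5 degrees of level); every carton and drive present lies flat and still on it, within its rim; the pole lies still in both cradles of its rest, prong down, hook as at the start, within 40 mm lengthwise; the screen stands at 110 degrees (give or take 6) to the keyboard (value of joint hatch between 1.48 and 1.7 rad and value of joint screen between 1.8 and 2.04 rad and x of carton_a_mid in the frame of shelf_mid between 0.01 and 0.032 m and y of carton_a_mid in the frame of shelf_mid between -0.142 and 0.142 m and z of carton_a_mid in the frame of shelf_mid between -0.075 and 0.067 m and linear speed of each of carton_a, carton_b, drive_a, drive_b, pole below 0.02 m/s and x of carton_b_mid in the frame of shelf_mid between 0.01 and 0.032 m and y of carton_b_mid in the frame of shelf_mid between -0.142 and 0.142 m and z of carton_b_mid in the frame of shelf_mid between -0.075 and 0.067 m and x of drive_a_mid in the frame of shelf_mid between 0.01 and 0.032 m and y of drive_a_mid in the frame of shelf_mid between -0.142 and 0.142 m and z of drive_a_mid in the frame of shelf_mid between -0.075 and 0.067 m and x of drive_b_mid in the frame of shelf_mid between 0.01 and 0.032 m and y of drive_b_mid in the frame of shelf_mid between -0.142 and 0.142 m and z of drive_b_mid in the frame of shelf_mid between -0.075 and 0.067 m and z of pole_mid in the frame of rest between 0.055 and 0.071 m and x of pole_mid in the frame of rest between -0.04 and 0.04 m and y of pole_mid in the frame of rest between -0.012 and 0.012 m and angle between the x axis of pole_mid and the x axis of rest, either way round below 0.1 rad and angle between pole_mid's own z axis and vertical below 0.35 rad and x of prong_tip in the frame of rest above 0.09 m); the robot touches nothing.
It fails at once if the gripper or arm touches the hutch or hatch before the hatch is down (value of joint hatch below 1.4 rad and contact force between any of the fingers, the arm and hutch above 2 N).
It fails at once if the mug, mouse, books, speaker or tape dispenser is moved more than 5 cm (distance of any of mug, mouse, books, speaker, tape from where it was at the start of the episode above 0.05 m).
Of carton_a, carton_b, drive_a, drive_b only 2 to 3 are there at a start; the rules pass over those that are not, and their reading is None.
At some moment in a run one of carton_a, carton_b, drive_a, drive_b may be knocked a few centimetres aside while the robot is not near it.
It also fails if it takes over 210 s, if anything falls off the work surface, if the arm or the gripper's body presses on something with over 40 N, if the wrist force passes 120 N, or if a joint passes its speed limit or range.

## Working session

There is one attempt and no reset: what is moved stays moved. The work goes in short steps, Python scripts to look and compute and a tool call to move; the robot and the scene stay as the last step left them, time stands still between calls to the robot, and variables do not carry over. Pictures are saved under pics/ and viewed, on a budget of 17 in all, crops included, one or two more only if the job needs it, and the job is handed in when it is done.

Besides the shell and the picture viewer there is one more tool, called as name(argument=value, ...) on one line, values as JSON. servo_tool: Moves the arm, as the interface text tells. Its arguments: {"type":"object","properties":{"moves":{"type":"array","items":{"type":"object","properties":{"travel":{"type":"array","items":{"type":"number"}},"dr":{"type":"array","items":{"type":"number"}}}}},"claw":{"type":"number"},"squeeze":{"type":"number"}},"required":["moves"]}

```bash
ls; mkdir -p pics; cat > h.py <<'E'
import numpy as np,cv2
from scipy.spatial.transform import Rotation as R
from workcell import manip
def snap(n,f):
    c=manip.calibration(n); im=manip.camera(n); cv2.imwrite('pics/'+f,im); np.savez('pics/'+f+'.npz',K=c['intrinsics'],V=c['view']); return im,np.array(c['intrinsics']),np.array(c['view'])
def ray(K,V,u,v,z):
    Rm=V[:3,:3];t=V[:3,3];o=-Rm.T@t;d=Rm.T@np.linalg.inv(K)@[u,v,1.]
    return o+d*(z-o[2])/d[2]
def proj(K,V,p):
    q=K@(V[:3,:3]@np.asarray(p,float)+V[:3,3]); return q[:2]/q[2]
E
python3 - <<'E'
from h import *
a=snap('top','top0.png');b=snap('scene','sc0.png')
print(manip.get_obs(),manip.tcp_to_grasp)
for x in(a,b): print(x[1],x[2])
E
```

```text
pics
{'clock': 0.1, 'joint_pos': array([ 1.24443582,  0.33285436, -0.06471094,  1.46085448,  0.02160722,
        1.34987489, -0.08852979]), 'joint_velocities': array([-0.00158757, -0.00222809,  0.00163617, -0.0033648 , -0.00218284,
        0.00050136, -0.00160065]), 'tau': array([ 6.87545034e-04, -6.26747417e+01,  4.89535835e-02, -3.92432106e+01,
        1.63813296e-02,  6.92413174e-03,  4.27897623e-05]), 'position': array([ 0.18684785, -0.59607315,  0.23056834]), 'ee_rot': array([ 8.05950168e-01, -5.91983030e-01, -5.39137207e-04, -3.58855453e-04]), 'ft_force': array([-0.79676029,  1.07959284, -0.27298802]), 'torque': array([0.04110892, 0.02334522, 0.01935116]), 'grip_width': 0.9995413025213725} -0.0187
[[352.37177875   0.         261.94023417]
 [  0.         352.37177875 190.28385065]
 [  0.           0.           1.        ]] [[ 0.0187769  -0.99981066  0.00510581 -0.06029799]
 [-0.99636877 -0.01913594 -0.08296438  0.55316766]
 [ 0.08304637 -0.00352945 -0.99653943  1.21962202]
 [ 0.          0.          0.          1.        ]]
[[481.79985294   0.         248.08055291]
 [  0.         481.79985294 190.42004317]
 [  0.           0.           1.        ]] [[ 5.33489516e-01  8.45806111e-01  9.79202733e-04 -2.55672614e-01]
 [ 6.76442681e-01 -4.25968501e-01 -6.00812896e-01 -2.81941325e-01]
 [-5.07754109e-01  3.21189756e-01 -7.99389083e-01  2.09158935e+00]
 [ 0.00000000e+00  0.00000000e+00  0.00000000e+00  1.00000000e+00]]
```

View pics/top0.png

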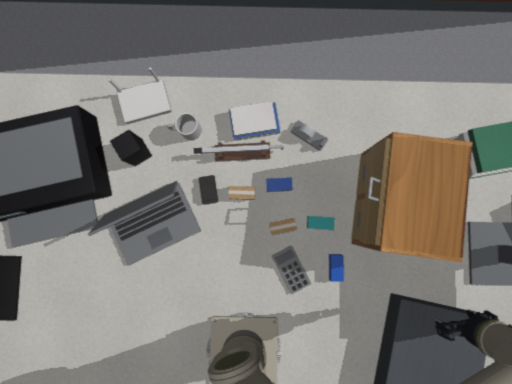

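View pics/sc0.png

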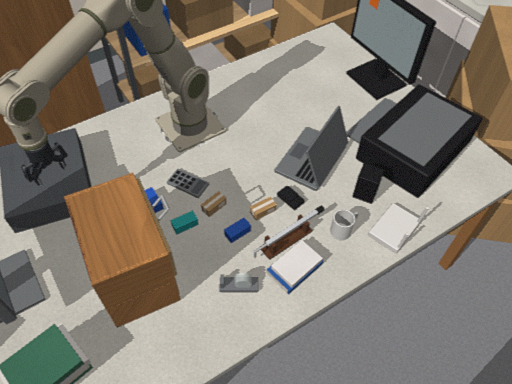

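```bash
python3 - <<'E'
import cv2,numpy as np
a=cv2.imread('pics/top0.png')[90:290,80:350]
b=cv2.imread('pics/sc0.png')[160:300,150:350]
A=cv2.resize(a,(800,592),interpolation=cv2.INTER_CUBIC)
cv2.imwrite('pics/c1.png',A)
cv2.imwrite('pics/c2.png',cv2.resize(b,(800,560),interpolation=cv2.INTER_CUBIC))
E
```

```text
(no output)
```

View pics/c1.png

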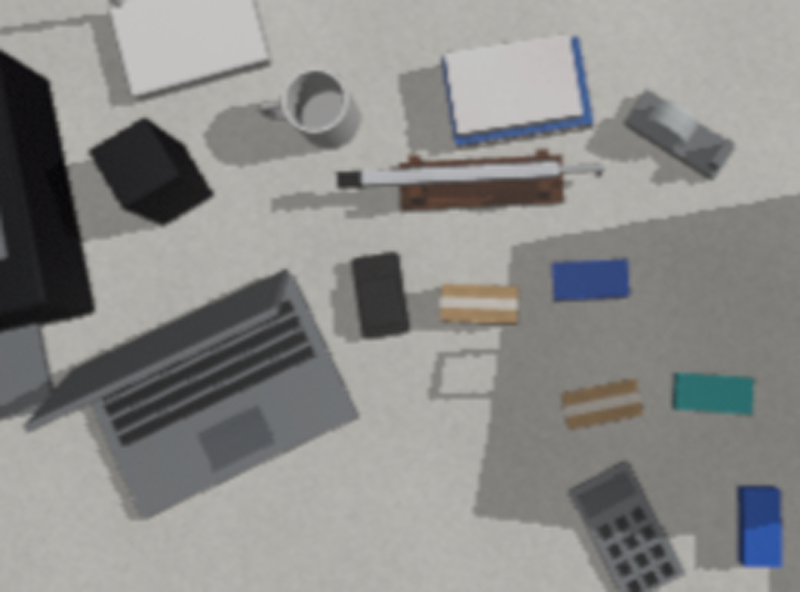

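View pics/c2.png

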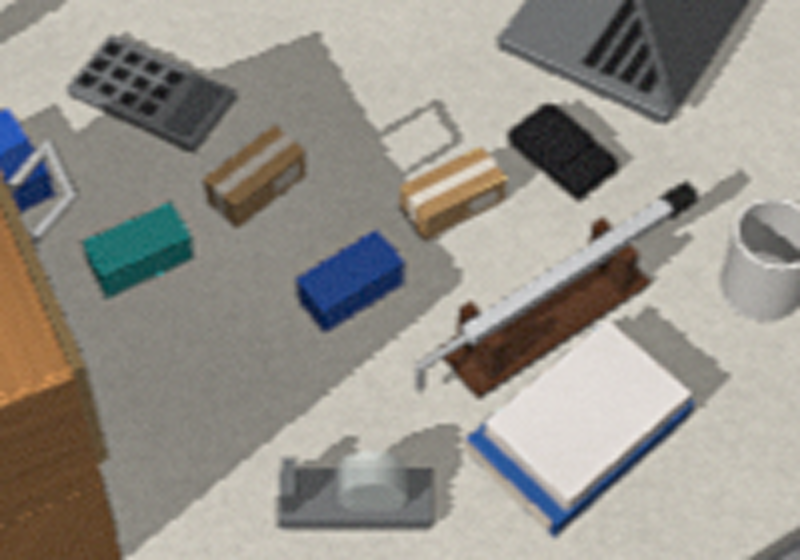

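```bash
cat > m.py <<'E'
from h import *
def ld(f):
    n=np.load('pics/'+f+'.npz');return cv2.imread('pics/'+f),n['K'],n['V']
E
python3 - <<'E'
from m import *
np.set_printoptions(precision=4,suppress=True)
im,K,V=ld('top0.png'); hsv=cv2.cvtColor(im,cv2.COLOR_BGR2HSV)
def big(m,box,n=1):
    mm=np.zeros_like(m);x0,y0,x1,y1=box;mm[y0:y1,x0:x1]=m[y0:y1,x0:x1]
    c,_=cv2.findContours(mm,cv2.RETR_EXTERNAL,cv2.CHAIN_APPROX_NONE);return sorted(c,key=cv2.contourArea)[-n:]
print('hsv top',hsv[200,430],'front',hsv[200,368],hsv[160,375],'carton',hsv[189,240],hsv[193,240],hsv[231,283])
wood=cv2.inRange(hsv,(5,120,130),(20,255,255))
c=big(wood,(380,120,480,270))[0]; r=cv2.minAreaRect(c);b=cv2.boxPoints(r)
for p in b: print('hutch top',p,ray(K,V,*p,.31))
w2=cv2.inRange(hsv,(5,90,40),(25,255,255))
c=big(w2,(340,120,480,270))[0]; ap=cv2.approxPolyDP(c,3,True)[:,0]
for p in ap: print('hutch all',p,ray(K,V,*p,.31),ray(K,V,*p,0))
for nm,box in(('c1',(222,180,262,208)),('c2',(262,212,302,240))):
    sub=im[box[1]:box[3],box[0]:box[2]].astype(float)
    m=(cv2.inRange(hsv,(5,60,60),(25,255,255)))
    c=big(m,box,2);c=np.vstack(c);r=cv2.minAreaRect(c);bp=cv2.boxPoints(r)
    P=np.array([ray(K,V,*p,.04) for p in bp]);print(nm,r,P.mean(0),[np.linalg.norm(P[i]-P[i-1]) for i in range(2)],'yaw',[np.degrees(np.arctan2(*(P[i]-P[i-1])[[1,0]])) for i in range(2)])
E
```

```text
hsv top [ 15 142 142] front [18 98 78] [18 89 77] carton [ 17  89 160] [ 16  27 181] [ 16  95 113]
hutch top [380.3058 252.5369] [ 0.3693 -0.3685  0.31  ]
hutch top [393.0557 132.4749] [ 0.6969 -0.4066  0.31  ]
hutch top [473.6337 141.0319] [ 0.6774 -0.6284  0.31  ]
hutch top [460.8838 261.0938] [ 0.3506 -0.584   0.31  ]
hutch all [393 132] [ 0.6982 -0.4065  0.31  ] [ 0.7788 -0.5241  0.    ]
hutch all [386 138] [ 0.681 -0.387  0.31 ] [ 0.756  -0.4983  0.    ]
hutch all [383 156] [ 0.6308 -0.3783  0.31  ] [ 0.6894 -0.4867  0.    ]
hutch all [375 161] [ 0.6165 -0.3562  0.31  ] [ 0.6705 -0.4575  0.    ]
hutch all [373 156] [ 0.6303 -0.3509  0.31  ] [ 0.6887 -0.4504  0.    ]
hutch all [369 161] [ 0.6162 -0.3398  0.31  ] [ 0.67   -0.4357  0.    ]
hutch all [376 167] [ 0.6    -0.3588  0.31  ] [ 0.6486 -0.4609 -0.    ]
hutch all [370 165] [ 0.6052 -0.3425  0.31  ] [ 0.6555 -0.4393  0.    ]
hutch all [367 176] [ 0.5748 -0.3341  0.31  ] [ 0.6152 -0.4281  0.    ]
hutch all [375 175] [ 0.578  -0.3559  0.31  ] [ 0.6194 -0.4571  0.    ]
hutch all [382 180] [ 0.5647 -0.3749  0.31  ] [ 0.6017 -0.48
[... 494 characters left out ...]
9 -0.3733  0.    ]
hutch all [381 251] [ 0.3734 -0.3704  0.31  ] [ 0.3481 -0.4763  0.    ]
hutch all [461 261] [ 0.3509 -0.5843  0.31  ] [ 0.3183 -0.7599  0.    ]
hutch all [472 142] [ 0.6746 -0.6238  0.31  ] [ 0.7474 -0.8122  0.    ]
c1 ((241.5, 192.0), (12.0, 25.0), 90.0) [0.5455 0.0212 0.04  ] [np.float64(0.0418377191596078), np.float64(0.08700845495733332)] yaw [np.float64(1.5200709182729726), np.float64(-88.89614598954608)]
c2 ((282.7115478515625, 226.0576934814453), (12.159200668334961, 25.298980712890625), 78.69007110595703) [ 0.4304 -0.1237  0.04  ] [np.float64(0.041688696275477714), np.float64(0.08751029379162058)] yaw [np.float64(12.339886053847836), np.float64(-77.66704888519546)]
```

```bash
cat >> m.py <<'E'
def tri(o):  # list of (K,V,u,v)
    A=[];b=[]
    for K,V,u,v in o:
        d=V[:3,:3].T@np.linalg.inv(K)@[u,v,1.];d/=np.linalg.norm(d);c=-V[:3,:3].T@V[:3,3];P=np.eye(3)-np.outer(d,d);A.append(P);b.append(P@c)
    x=np.linalg.lstsq(np.vstack(A),np.hstack(b),rcond=None)[0]; return x,np.linalg.norm(np.vstack(A)@x-np.hstack(b))
E
python3 - <<'E'
from m import *
np.set_printoptions(precision=4,suppress=True)
im,K,V=ld('top0.png'); hsv=cv2.cvtColor(im,cv2.COLOR_BGR2HSV)
# tube: bright, lowish sat, within box
box=(195,140,290,158)
print(hsv[140:158,230:232].tolist()[::2]); print(hsv[140:158,275].tolist())
for m,n in((cv2.inRange(hsv,(0,0,0),(179,255,60)),'dark cap'),):
    ys,xs=np.nonzero(m[140:160,190:205]); print(n,xs.min()+190,xs.max()+190,ys.mean()+140)
# row centre of the tube per column: brightest weighted
g=im.astype(float); blue=(g[...,0]-g[...,2])  # tube bluish vs table/wood
for x in range(200,290,6):
    col=blue[140:160,x]; k=col-np.median(blue[120:200,x]); j=np.argmax(k); print(x,[int(t) for t in k], j+140)
E
python3 - <<'E'
import cv2
a=cv2.imread('pics/top0.png')[130:280,80:290]
b=cv2.imread('pics/sc0.png')[110:270,235:365]
A=cv2.resize(a,(800,571),interpolation=cv2.INTER_NEAREST)
cv2.imwrite('pics/c3.png',cv2.resize(b,(487,600),interpolation=cv2.INTER_NEAREST))
E
```

```text
[[[24, 10, 134], [24, 10, 132]], [[20, 9, 172], [25, 9, 172]], [[12, 56, 118], [12, 56, 118]], [[0, 12, 130], [0, 12, 131]], [[108, 7, 182], [108, 7, 182]], [[113, 6, 163], [113, 6, 164]], [[9, 85, 81], [10, 83, 80]], [[9, 88, 75], [10, 88, 75]], [[11, 98, 81], [9, 93, 82]]]
[[21, 10, 179], [21, 10, 178], [25, 9, 178], [21, 10, 178], [25, 9, 173], [23, 6, 160], [105, 3, 153], [60, 2, 145], [23, 7, 148], [25, 9, 175], [25, 9, 178], [25, 9, 177], [20, 9, 178], [25, 9, 178], [21, 10, 178], [25, 9, 176], [25, 9, 176], [21, 10, 177]]
dark cap 195 200 150.5
200 [-2, -1, -2, -2, -2, -2, -2, 0, 2, 4, 4, 4, 3, 0, -1, -1, -1, -1, 0, -1] 149
206 [-1, -1, -1, -1, -1, 0, 0, 3, 10, 11, 11, 10, 6, 2, 1, 1, 0, 0, 1, 1] 149
212 [0, -1, 0, -1, -1, -1, 1, 7, 10, 10, 10, 10, 5, 1, 0, 1, 1, 1, 0, 0] 148
218 [0, -3, -16, -23, -26, -25, -3, 4, 10, 10, 10, 9, -4, -27, -29, -29, -26, -15, -15, -16] 148
224 [0, 0, 0, -3, -13, -22, -2, 10, 11, 10, 10, 4, -14, -17, -19, -17, -21, -26, -26, -27] 148
230 [2, 1, 1, -2, -19, -19, 1, 11, 12, 12, 11, 3, -20, -19, -19, -19, -24, -32, -28, -22] 148
236 [0, 1, 0, -2, -18, -16, 1, 11, 11, 12, 10, 0, -16, -18, -18, -18, -21, -28, -28, -20] 149
242 [0, 0, -1, -7, -20, -6, 6, 11, 12, 11, 8, -9, -18, -18, -18, -15, -19, -25, -21, -13] 148
248 [1, 1, -2, -16, -18, 3, 11, 11, 11, 10, 5, -11, -17, -16, -15, -15, -14, -14, -11, -3] 146
254 [0, -1, -4, -25, -16, 4, 10, 10, 11, 10, 2, -15, -16, -15, -15, -15, -14, -14, -11, -1] 148
260 [-4, -5, -11, -19, -3, 6, 10, 11, 10, 8, -4, -16, -17, -16, -15, -14, -15, -16, -16, -2] 147
266 [-2, -4, -15, -22, -3, 9, 10, 9, 8, 4, -19, -23, -21, -23, -26, -26, -27, -25, -16, -3] 146
272 [-1, -1, -1, -1, 0, 1, 6, 6, 1, 0, 0, 0, 0, 0, 0, 0, 0, 0, -1, 0] 146
278 [-1, -1, -1, -1, -1, 2, 6, 4, 0, -1, -1, -2, -1, -2, -1, -2, -1, -2, -1, -2] 146
284 [1, 1, 0, 0, -1, 0, 1, 1, 0, 0, 0, 0, 0, 0, 0, 0, -1, -1, -1, -1] 140
```

View pics/c3.png

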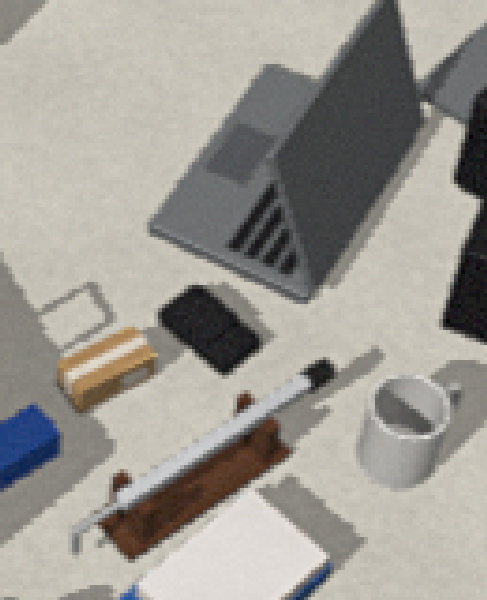

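```bash
python3 - <<'E'
from m import *
np.set_printoptions(precision=4,suppress=True)
_,K,V=ld('top0.png'); _,K2,V2=ld('sc0.png')
a=ray(K,V,195,150.6,.065);b=ray(K,V,283,146.3,.065);d=(b-a)[:2];print('pole',a,b,np.linalg.norm(d),np.degrees(np.arctan2(d[1],d[0])),(a+b)/2)
t1,e1=tri([(K,V,177.2,181.9),(K2,V2,308.4,152.7)]);t2,e2=tri([(K,V,89.1,234.6),(K2,V2,341,108)])
print('free edge',t1,e1,t2,e2)
for p in((200.5,230),(127,264.5)): print('laptop front top corner',ray(K,V,*p,.018))
print('scene base corners',ray(K2,V2,316.4,190,.0),ray(K2,V2,276,172,.0))
print('eye bar px for .323', [ray(K,V,370.5,v,.323) for v in(179,199)])
print('mouse',ray(K,V,208,189.5,.03),'books c',ray(K,V,254,120,.05))
E
```

```text
pole [0.6831 0.1829 0.065 ] [ 0.7041 -0.1193  0.065 ] 0.3029726465890418 -86.02779138815006 [0.6936 0.0318 0.065 ]
free edge [0.5566 0.1998 0.2352] 0.0007335555988654643 [0.3974 0.48   0.1767] 0.006562073089403767
laptop front top corner [0.4108 0.1629 0.018 ]
laptop front top corner [0.287 0.414 0.018]
scene base corners [0.575  0.2551 0.    ] [0.416  0.1725 0.    ]
eye bar px for .323 [array([ 0.5652, -0.3395,  0.323 ]), array([ 0.5114, -0.3391,  0.323 ])]
mouse [0.5528 0.1393 0.03  ] books c [ 0.7988 -0.0172  0.05  ]
```

```bash
cat >> h.py <<'E'
def go(p=None,yaw=None,q=True):
    """prints dr about tool z, then travel in tool axes after that turn (tool down)"""
    o=manip.get_obs();r=R.from_quat(o['ee_rot']);x=r.as_matrix()
    cy=np.degrees(np.arctan2(x[1,0],x[0,0]));tilt=np.degrees(np.arccos(-x[2,2]))
    yaw=cy if yaw is None else yaw
    Y=np.radians(yaw);T=np.array([[np.cos(Y),np.sin(Y),0],[np.sin(Y),-np.cos(Y),0],[0,0,-1]])
    dl=(r.inv()*R.from_matrix(T)).as_rotvec(degrees=True)
    print('t',round(o['clock'],2),'pos',o['position'].round(4),'yaw',cy.round(2),'tilt',tilt.round(2),'F',o['ft_force'].round(1),'grip',round(o['grip_width'],3))
    print('dr',dl.round(2))
    if p is not None:
        for a in np.atleast_2d(p):
            print('travel from now',(1000*T.T@(np.array(a)-o['position'])).round(1))
E
```

servo_tool(moves=[{"travel":[0,0,-62.5]},{"travel":[0,0,-62.5]},{"travel":[0,0,-62.5]},{"dr":[0,0,-9.6]},{"dr":[0,0,-9.6]},{"dr":[0,0,-9.6]},{"dr":[0,0,-9.6]},{"dr":[0,0,-9.6]},{"dr":[0,0,-9.6]},{"dr":[0,0,-9.6]},{"dr":[0,0,-9.6]}])

```text
$.moves[0]: bad value
```

```bash
python3 -c "
from h import *
go([[.694,.032,.42],[.694,.032,.22]],4)"
```

```text
t 0.1 pos [ 0.1868 -0.5961  0.2306] yaw -72.6 tilt 0.07 F [-0.8  1.1 -0.3] grip 1.0
dr [-5.00e-02  7.00e-02 -7.66e+01]
travel from now [ 549.7 -591.2 -189.4]
travel from now [ 549.7 -591.2   10.6]
```

servo_tool(moves=[{"travel":[0,0,-62.5],"dr":[0,0,0]},{"travel":[0,0,-62.5],"dr":[0,0,0]},{"travel":[0,0,-62.5],"dr":[0,0,0]},{"travel":[0,0,0],"dr":[0,0,-9.6]},{"travel":[0,0,0],"dr":[0,0,-9.6]},{"travel":[0,0,0],"dr":[0,0,-9.6]},{"travel":[0,0,0],"dr":[0,0,-9.6]},{"travel":[0,0,0],"dr":[0,0,-9.6]},{"travel":[0,0,0],"dr":[0,0,-9.6]},{"travel":[0,0,0],"dr":[0,0,-9.6]},{"travel":[0,0,0],"dr":[0,0,-9.6]}])

```text
clock: 1.48
position: [0.1869, -0.5963, 0.4183]
ee_rot: [0.999, 0.039, -0.0, -0.0]
ft_force: [-0.6, -0.4, 0.5]
grip_width: 0.999
```

```bash
python3 -c "
from h import *
go([[.694,.032,.42],[.694,.032,.22]],4)"
```

```text
t 1.48 pos [ 0.1869 -0.5963  0.4183] yaw 4.52 tilt 0.05 F [-0.6 -0.4  0.5] grip 0.999
dr [-0.05  0.01  0.52]
travel from now [ 549.7 -591.4   -1.7]
travel from now [ 549.7 -591.4  198.3]
```

servo_tool(moves=[{"travel":[41,-44,0],"dr":[0,0,0]},{"travel":[41,-44,0],"dr":[0,0,0]},{"travel":[41,-44,0],"dr":[0,0,0]},{"travel":[41,-44,0],"dr":[0,0,0]},{"travel":[41,-44,0],"dr":[0,0,0]},{"travel":[41,-44,0],"dr":[0,0,0]},{"travel":[41,-44,0],"dr":[0,0,0]},{"travel":[41,-44,0],"dr":[0,0,0]},{"travel":[41,-44,0],"dr":[0,0,0]},{"travel":[41,-44,0],"dr":[0,0,0]},{"travel":[41,-44,0],"dr":[0,0,0]},{"travel":[41,-44,0],"dr":[0,0,0]}])

```text
clock: 2.98
position: [0.6399, -0.0326, 0.4185]
ee_rot: [0.999, 0.036, -0.0, 0.0]
ft_force: [0.1, -0.1, 0.1]
grip_width: 0.999
```

servo_tool(moves=[{"travel":[29,-31,20],"dr":[0,0,0]},{"travel":[29,-31,20],"dr":[0,0,0]},{"travel":[0,0,55],"dr":[0,0,0]},{"travel":[0,0,55],"dr":[0,0,0]},{"travel":[0,0,40],"dr":[0,0,0]},{"travel":[0,0,0],"dr":[0,0,0]}], claw=0.55)

```text
clock: 3.72
position: [0.6906, 0.0316, 0.2253]
ee_rot: [0.999, 0.037, -0.003, 0.0]
ft_force: [0.8, 1.0, 1.2]
grip_width: 0.452
```

```bash
python3 -c "
from h import *
go([[.694,.032,.22]],4)
snap('wrist','w1.png')"
```

```text
t 3.73 pos [0.6906 0.0316 0.2253] yaw 4.21 tilt 0.37 F [0.8 1.  1.2] grip 0.452
dr [0.02 0.37 0.21]
travel from now [ 3.4 -0.1  5.3]
```

View pics/w1.png

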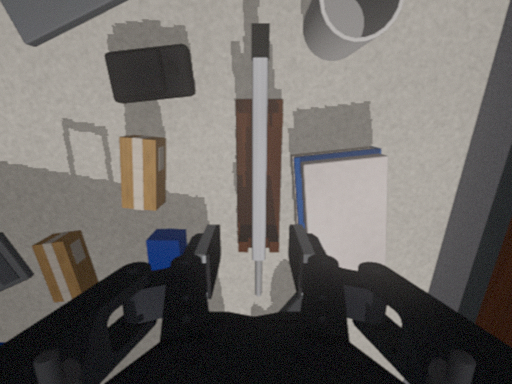

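```bash
python3 -c "
from m import *
np.set_printoptions(precision=4,suppress=True)
im,K,V=ld('w1.png')
a=ray(K,V,260.5,25,.07);b=ray(K,V,258.7,260,.07)
d=b-a;L=np.linalg.norm(d);print('pole',a,b,L,np.degrees(np.arctan2(d[1],d[0])));m=a+d/L*.15;print('mid',m)
r=[ray(K,V,*p,.01) for p in((236,98),(282,99),(239,251),(278,251))];print('rest',r)
print('books edge',ray(K,V,293,155,.05),ray(K,V,300,235,.05))
go([[m[0],m[1],.10],[m[0],m[1],.045]],np.degrees(np.arctan2(d[1],d[0]))+90)
"
```

```text
pole [0.6843 0.1835 0.07  ] [ 0.7023 -0.0704  0.07  ] 0.25460846061098386 -85.92867630098846
mid [0.6949 0.0339 0.07  ]
rest [array([0.6598, 0.1182, 0.01  ]), array([0.7171, 0.1212, 0.01  ]), array([ 0.6759, -0.092 ,  0.01  ]), array([ 0.7324, -0.0876,  0.01  ])]
books edge [0.7327 0.0577 0.05  ] [ 0.7528 -0.0425  0.05  ]
t 3.77 pos [0.6918 0.032  0.2284] yaw 4.2 tilt 0.12 F [0.2 0.  0.9] grip 0.451
dr [0.   0.12 0.12]
travel from now [  3.2  -1.7 128.4]
travel from now [  3.2  -1.7 183.4]
```

servo_tool(moves=[{"travel":[3,-2,40],"dr":[0,0,0]},{"travel":[0,0,50],"dr":[0,0,0]},{"travel":[0,0,40],"dr":[0,0,0]},{"travel":[0,0,30],"dr":[0,0,0]},{"travel":[0,0,23],"dr":[0,0,0]},{"travel":[0,0,0],"dr":[0,0,0]},{"travel":[0,0,0],"dr":[0,0,0]}], claw=0.65)

```text
clock: 4.65
position: [0.6963, 0.0348, 0.0478]
ee_rot: [0.999, 0.037, 0.001, -0.0]
ft_force: [-0.1, 0.4, -0.0]
grip_width: 0.349
```

servo_tool(moves=[{"travel":[0,0,0],"dr":[0,0,0]},{"travel":[0,0,0],"dr":[0,0,0]},{"travel":[0,0,0],"dr":[0,0,0]},{"travel":[0,0,0],"dr":[0,0,0]}], claw=1.0, squeeze=60)

```text
clock: 5.15
position: [0.6962, 0.0348, 0.0479]
ee_rot: [0.999, 0.037, 0.001, 0.0]
ft_force: [-0.5, -0.1, 6.3]
grip_width: 0.174
```

```bash
python3 -c "
from h import *
go()"
```

```text
t 5.15 pos [0.6962 0.0348 0.0479] yaw 4.2 tilt 0.17 F [-0.5 -0.1  6.3] grip 0.174
dr [ 0.01 -0.17 -0.  ]
```

```bash
python3 - <<'E'
from m import *
np.set_printoptions(precision=4,suppress=True)
im,K,V=ld('top0.png');i2,K2,V2=ld('sc0.png')
C=np.array([.5235,-.497]);hx=np.array([-.1115,-.9938]);hy=np.array([.9938,-.1115])
P=lambda x,y,z:np.r_[C+x*hx+y*hy,z]
for y in(-.026,0,.026): print('bar',proj(K,V,P(-.148,y,.323)),proj(K2,V2,P(-.148,y,.323)))
c=cv2.resize(im[165:215,350:400],(500,500),interpolation=cv2.INTER_CUBIC)
d=cv2.resize(i2[170:230,130:190],(500,500),interpolation=cv2.INTER_CUBIC)
cv2.imwrite('pics/eye.png',np.hstack([c,d])[:, :])
cv2.imwrite('pics/eye.png',cv2.resize(np.hstack([c,d]),(800,400)))
E
```

```text
bar [373.4367 198.0353] [157.5271 196.8899]
bar [374.4452 188.4265] [160.4215 203.1844]
bar [375.4492 178.8615] [163.3728 209.6024]
```

View pics/eye.png

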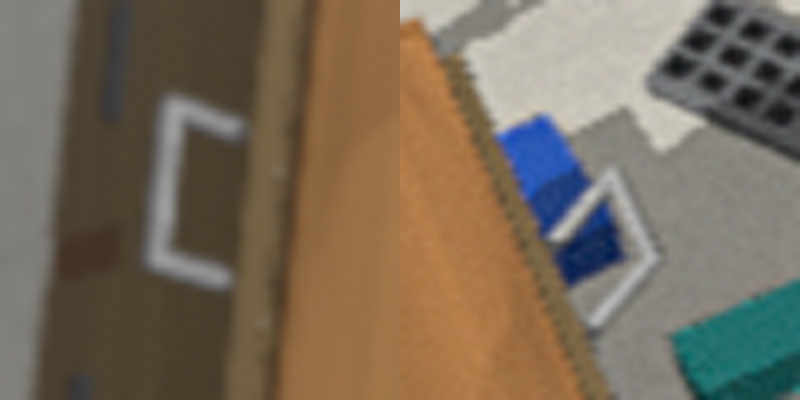

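servo_tool(moves=[{"travel":[0,0,-20],"dr":[0,0,0]},{"travel":[0,0,-40],"dr":[0,0,0]},{"travel":[0,0,-60],"dr":[0,0,0]},{"travel":[0,0,-60],"dr":[0,0,0]},{"travel":[0,0,-60],"dr":[0,0,0]},{"travel":[0,0,-60],"dr":[0,0,0]},{"travel":[0,0,-42],"dr":[0,0,0]},{"travel":[0,0,0],"dr":[0,0,0]}])

```text
clock: 6.15
position: [0.6953, 0.0354, 0.3933]
ee_rot: [0.999, 0.037, 0.004, -0.001]
ft_force: [-0.6, 0.8, -2.8]
grip_width: 0.178
```

```bash
python3 - <<'E'
from m import *
np.set_printoptions(precision=4,suppress=True)
im,K,V=ld('top0.png');i2,K2,V2=ld('sc0.png')
a=[tri([(K,V,*p),(K2,V2,*q)]) for p,q in(((371.9,177.9),(168.2,208.7)),((369.6,197.8),(161.8,196.2)))]
print(a, 'top at .323',ray(K,V,371.9,177.9,.323),ray(K,V,369.6,197.8,.323),'sc at .323',ray(K2,V2,168.2,208.7,.323),ray(K2,V2,161.8,196.2,.323))
go()
E
```

```text
[(array([ 0.5693, -0.3411,  0.3234]), np.float64(0.00324712830158341)), (array([ 0.5157, -0.3359,  0.3206]), np.float64(0.0026050115984410076))] top at .323 [ 0.5683 -0.3433  0.323 ] [ 0.5146 -0.3368  0.323 ] sc at .323 [ 0.5706 -0.3392  0.323 ] [ 0.5187 -0.3349  0.323 ]
t 6.15 pos [0.6953 0.0354 0.3933] yaw 4.23 tilt 0.41 F [-0.6  0.8 -2.8] grip 0.178
dr [-0.06 -0.4   0.  ]
```

```bash
python3 -c "
from h import *
go([[.557,-.2043,.39]],-6.2)"
```

```text
t 6.15 pos [0.6953 0.0354 0.3933] yaw 4.23 tilt 0.41 F [-0.6  0.8 -2.8] grip 0.178
dr [-0.1  -0.4  10.43]
travel from now [-111.6  253.2    3.3]
```

servo_tool(moves=[{"travel":[0,0,0],"dr":[0,-0.2,5.2]},{"travel":[0,0,0],"dr":[0,-0.2,5.2]},{"travel":[-18,42,1],"dr":[0,0,0]},{"travel":[-18,42,1],"dr":[0,0,0]},{"travel":[-18,42,1],"dr":[0,0,0]},{"travel":[-18,42,0],"dr":[0,0,0]},{"travel":[-18,42,0],"dr":[0,0,0]},{"travel":[-21,33,0],"dr":[0,0,0]},{"travel":[0,0,0],"dr":[0,0,0]},{"travel":[0,0,0],"dr":[0,0,0]}])

```text
clock: 7.4
position: [0.5583, -0.1943, 0.3856]
ee_rot: [0.999, -0.054, -0.004, -0.0]
ft_force: [-0.5, 0.4, -0.9]
grip_width: 0.18
```

```bash
python3 -c "
from h import *
go([[.557,-.2043,.39]],-6.2)
a=snap('wrist','w2.png')[0]; b=snap('top','t2.png')[0]
cv2.imwrite('pics/w2b.png',np.hstack([cv2.resize(a[180:384,130:390],(400,314)),cv2.resize(b[150:240,290:405],(400,314),interpolation=cv2.INTER_CUBIC)]))"
```

```text
t 7.4 pos [ 0.5583 -0.1943  0.3856] yaw -6.17 tilt 0.42 F [-0.5  0.4 -0.9] grip 0.18
dr [0.02 0.42 0.03]
travel from now [-0.2 10.1 -4.4]
```

View pics/w2b.png

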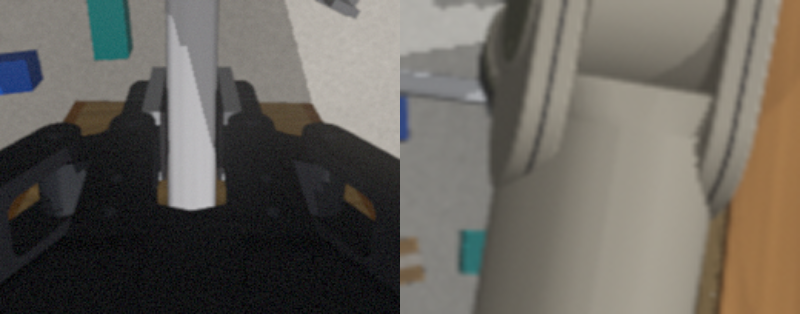

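```bash
python3 -c "
from h import *
b=snap('scene','s2.png')[0]
cv2.imwrite('pics/s2b.png',cv2.resize(b[140:250,110:260],(800,587),interpolation=cv2.INTER_CUBIC))"
```

```text
(no output)
```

View pics/s2b.png

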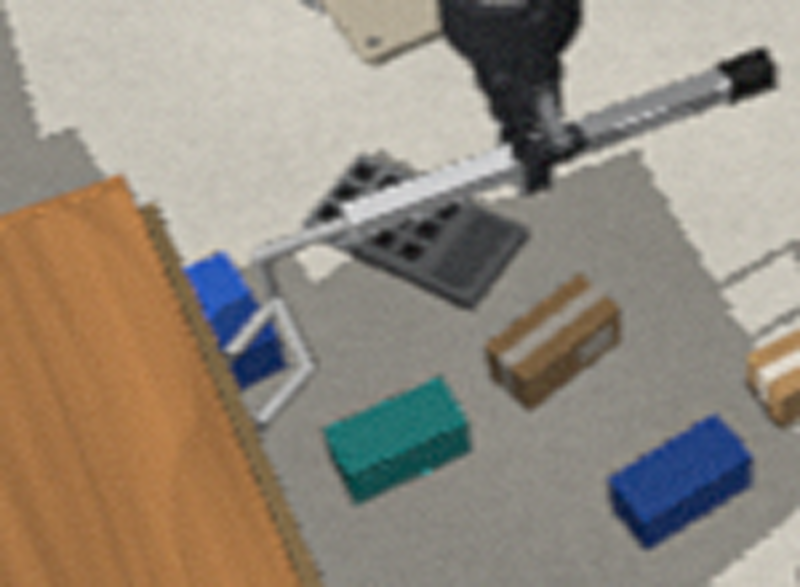

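```bash
python3 -c "
from m import *
im,K,V=ld('s2.png')
for z in(.4006,.3606): print(proj(K,V,[.5421,-.3444,z]))
print(ray(K,V,159.1,186.2,.4006),ray(K,V,159.9,196.8,.3606), proj(K,V,[.5425,-.3385,.323]))"
```

```text
[158.58001623 187.21246413]
[160.58568985 195.45357148]
[ 0.53957892 -0.34152322  0.4006    ] [ 0.5454626  -0.34826774  0.3606    ] [164.22026267 202.10811922]
```

servo_tool(moves=[{"travel":[0,10,0],"dr":[0,0.4,0]},{"travel":[0,0,0],"dr":[0,0,0]},{"travel":[0,0,15],"dr":[0,0,0]},{"travel":[0,0,15],"dr":[0,0,0]},{"travel":[0,0,10],"dr":[0,0,0]},{"travel":[0,0,0],"dr":[0,0,0]},{"travel":[0,0,0],"dr":[0,0,0]}])

```text
clock: 8.43
position: [0.5575, -0.2049, 0.3461]
ee_rot: [0.999, -0.054, 0.0, 0.0]
ft_force: [0.4, -0.8, -1.7]
grip_width: 0.171
```

```bash
python3 -c "
from h import *
go([[.557,-.2043,.323]],-6.2)
b=snap('scene','s3.png')[0]
cv2.imwrite('pics/s3b.png',cv2.resize(b[165:225,130:210],(800,600),interpolation=cv2.INTER_CUBIC))"
```

```text
t 8.43 pos [ 0.5575 -0.2049  0.3461] yaw -6.19 tilt 0.06 F [ 0.4 -0.8 -1.7] grip 0.171
dr [ 0.04 -0.03  0.01]
travel from now [-0.6 -0.6 23.1]
```

View pics/s3b.png

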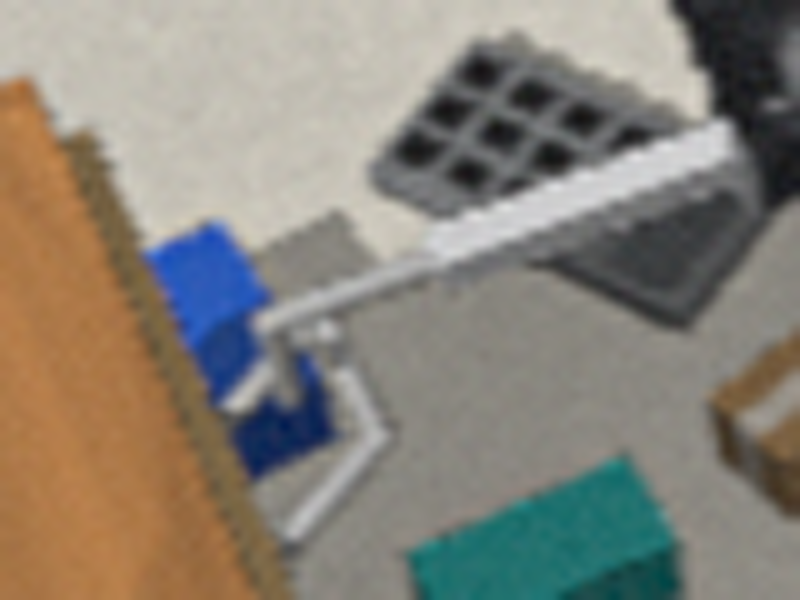

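servo_tool(moves=[{"travel":[0,0,10],"dr":[0,0,0]},{"travel":[0,0,12],"dr":[0,0,0]},{"travel":[0,0,0],"dr":[0,0,0]},{"travel":[0,0,0],"dr":[0,0,0]}], squeeze=120)

```text
clock: 8.98
position: [0.5574, -0.205, 0.3238]
ee_rot: [0.999, -0.054, 0.0, 0.0]
ft_force: [0.1, -0.5, -0.7]
grip_width: 0.163
```

```bash
python3 -c "
from h import *
go([[.557,-.2043,.323]],-6.2)
p=None
for d in range(0,91,6):
    t=np.radians(d);s=np.interp(d,[0,6,60,90],[16,8.5,8.5,13]);a=np.interp(d,[0,6,40],[16,16,7])
    y=-(178*np.sin(t)+50*np.cos(t))+50+s-16; z=322+178*(np.cos(t)-1)-50*np.sin(t)+a-15
    print(d,round(y,1),round(z,1), None if p is None else (round(y-p[0],1),round(p[1]-z,1)));p=(y,z)
"
```

```text
t 8.97 pos [ 0.5574 -0.205   0.3238] yaw -6.19 tilt 0.04 F [ 0.1 -0.5 -0.7] grip 0.163
dr [ 0.04 -0.    0.01]
travel from now [-0.5 -0.7  0.8]
0 0.0 323.0 None
6 -25.8 316.8 (np.float64(-25.8), np.float64(6.2))
12 -43.4 307.1 (np.float64(-17.6), np.float64(9.7))
18 -60.1 295.7 (np.float64(-16.6), np.float64(11.5))
24 -75.6 282.5 (np.float64(-15.5), np.float64(13.2))
30 -89.8 267.8 (np.float64(-14.2), np.float64(14.7))
36 -102.6 251.7 (np.float64(-12.8), np.float64(16.1))
42 -113.8 234.8 (np.float64(-11.2), np.float64(16.9))
48 -123.2 217.9 (np.float64(-9.5), np.float64(16.9))
54 -130.9 200.2 (np.float64(-7.7), np.float64(17.8))
60 -136.7 181.7 (np.float64(-5.8), np.float64(18.5))
66 -139.5 162.7 (np.float64(-2.9), np.float64(19.0))
72 -140.4 143.5 (np.float64(-0.9), np.float64(19.3))
78 -139.3 124.1 (np.float64(1.1), np.float64(19.4))
84 -136.2 104.9 (np.float64(3.2), np.float64(19.2))
90 -131.0 86.0 (np.float64(5.2), np.float64(18.9))
```

servo_tool(moves=[{"travel":[0,-13,3],"dr":[0,0,0]},{"travel":[0,-13,3],"dr":[0,0,0]},{"travel":[0,-18,10],"dr":[0,0,0]},{"travel":[0,-17,11.5],"dr":[0,0,0]},{"travel":[0,-15.5,13],"dr":[0,0,0]},{"travel":[0,-14,15],"dr":[0,0,0]},{"travel":[0,-13,16],"dr":[0,0,0]},{"travel":[0,0,0],"dr":[0,0,0]}])

```text
clock: 9.98
position: [0.5681, -0.1003, 0.2507]
ee_rot: [0.999, -0.053, -0.001, -0.0]
ft_force: [-0.3, -0.3, -1.5]
grip_width: 0.163
```

```bash
python3 -c "
from h import *
go()
b=snap('scene','s4.png')[0]
cv2.imwrite('pics/s4b.png',cv2.resize(b[150:270,110:270],(800,600),interpolation=cv2.INTER_CUBIC))"
```

```text
t 9.97 pos [ 0.5681 -0.1003  0.2507] yaw -6.05 tilt 0.13 F [-0.3 -0.3 -1.5] grip 0.163
dr [-0.02  0.13 -0.  ]
```

View pics/s4b.png

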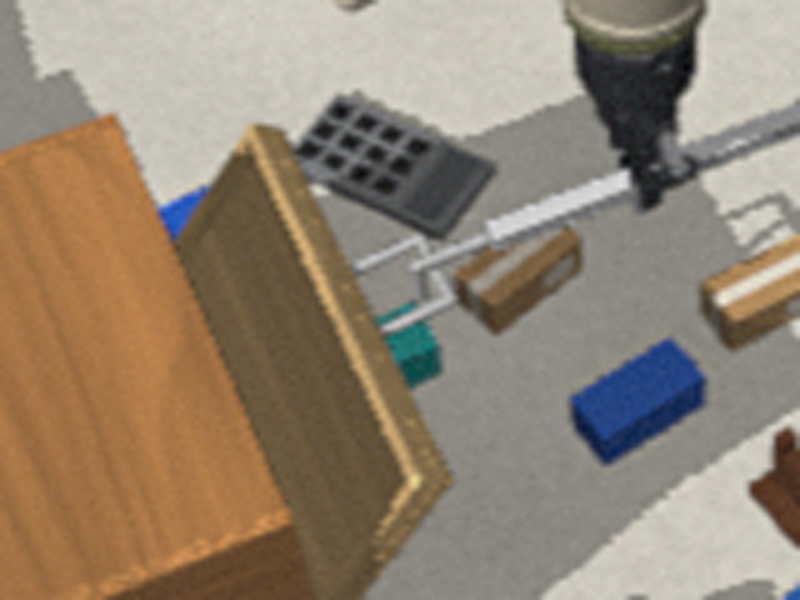

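servo_tool(moves=[{"travel":[0,-11,17],"dr":[0,0,0]},{"travel":[0,-9.5,17],"dr":[0,0,0]},{"travel":[0,-7.5,18],"dr":[0,0,0]},{"travel":[0,-5.5,18.5],"dr":[0,0,0]},{"travel":[0,-2,19],"dr":[0,0,0]},{"travel":[0,0,19],"dr":[0,0,0]},{"travel":[0,2,19],"dr":[0,0,0]},{"travel":[0,3,19],"dr":[0,0,0]},{"travel":[0,0,0],"dr":[0,0,0]}])

```text
clock: 11.15
position: [0.5707, -0.0727, 0.1037]
ee_rot: [0.999, -0.055, -0.002, 0.0]
ft_force: [-0.3, 0.5, -0.8]
grip_width: 0.16
```

servo_tool(moves=[{"travel":[0,4,8],"dr":[0,0,0]},{"travel":[0,2,8],"dr":[0,0,0]},{"travel":[0,0,3],"dr":[0,0,0]},{"travel":[0,0,3],"dr":[0,0,0]},{"travel":[0,0,0],"dr":[0,0,0]},{"travel":[0,0,0],"dr":[0,0,0]}])

```text
clock: 11.9
position: [0.5715, -0.0785, 0.0842]
ee_rot: [0.999, -0.054, 0.0, 0.001]
ft_force: [-1.6, -2.9, 5.0]
grip_width: 0.157
```

```bash
python3 -c "
from h import *
go()
b=snap('scene','s5.png')[0]
cv2.imwrite('pics/s5b.png',cv2.resize(b[150:270,110:270],(800,600),interpolation=cv2.INTER_CUBIC))"
```

```text
t 11.9 pos [ 0.5715 -0.0785  0.0842] yaw -6.22 tilt 0.1 F [-1.6 -2.9  5. ] grip 0.157
dr [ 0.09 -0.05 -0.  ]
```

View pics/s5b.png

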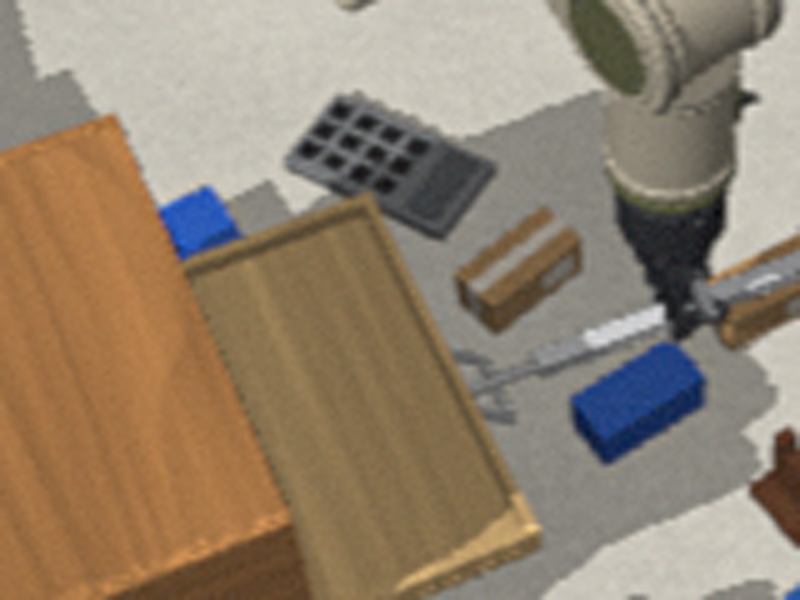

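servo_tool(moves=[{"travel":[0,-4,-2],"dr":[0,0,0]},{"travel":[0,0,-10],"dr":[0,0,0]},{"travel":[0,0,-20],"dr":[0,0,0]},{"travel":[0,0,-40],"dr":[0,0,0]},{"travel":[0,0,-50],"dr":[0,0,0]},{"travel":[0,0,0],"dr":[0,0,-5.2]},{"travel":[0,0,0],"dr":[0,0,-5.2]},{"travel":[0,0,0],"dr":[0,0,0]}])

```text
clock: 12.95
position: [0.5717, -0.0735, 0.2067]
ee_rot: [0.999, 0.037, 0.0, 0.0]
ft_force: [0.7, -0.1, -1.2]
grip_width: 0.159
```

```bash
python3 -c "
from h import *
go([[.6962,.0348,.15],[.6962,.0348,.0479]],4.2)"
```

```text
t 12.95 pos [ 0.5717 -0.0735  0.2067] yaw 4.2 tilt 0.05 F [ 0.7 -0.1 -1.2] grip 0.159
dr [ 0.02 -0.05  0.  ]
travel from now [132.1 -98.8  56.7]
travel from now [132.1 -98.8 158.8]
```

servo_tool(moves=[{"travel":[33,-24.7,0],"dr":[0,0,0]},{"travel":[33,-24.7,0],"dr":[0,0,0]},{"travel":[33,-24.7,0],"dr":[0,0,0]},{"travel":[33,-24.7,0],"dr":[0,0,0]},{"travel":[0,0,40],"dr":[0,0,0]},{"travel":[0,0,40],"dr":[0,0,0]},{"travel":[0,0,0],"dr":[0,0,0]},{"travel":[0,0,0],"dr":[0,0,0]}])

```text
clock: 13.95
position: [0.6968, 0.0346, 0.1277]
ee_rot: [0.999, 0.036, 0.001, 0.0]
ft_force: [0.7, 0.1, -1.0]
grip_width: 0.155
```

```bash
python3 -c "
from h import *
go([[.6962,.0348,.0479]],4.2)
b=snap('scene','s6.png')[0];c=snap('top','t6.png')[0]
cv2.imwrite('pics/s6b.png',np.hstack([cv2.resize(b[170:270,230:350],(480,400),interpolation=cv2.INTER_CUBIC),cv2.resize(c[120:220,180:260],(320,400),interpolation=cv2.INTER_CUBIC)]))"
```

```text
t 13.95 pos [0.6968 0.0346 0.1277] yaw 4.15 tilt 0.11 F [ 0.7  0.1 -1. ] grip 0.155
dr [ 0.01 -0.11 -0.05]
travel from now [-0.6 -0.3 79.8]
```

View pics/s6b.png

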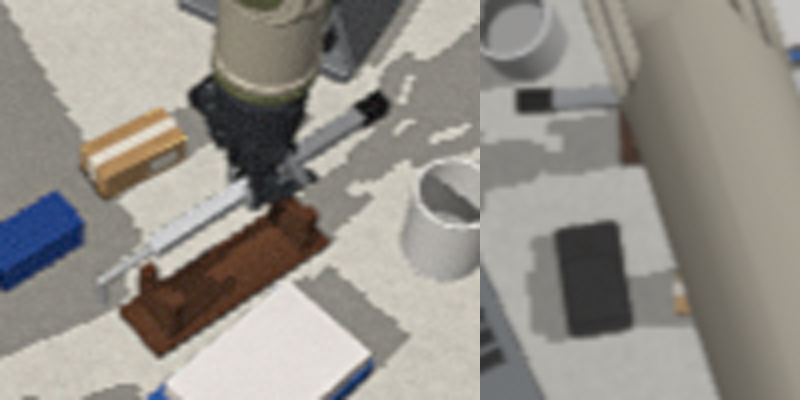

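```bash
python3 -c "
from m import *
im,K,V=ld('s6.png')
u=np.array([np.cos(np.radians(-85.8)),np.sin(np.radians(-85.8)),0]);m=np.array([.6968,.0346,.1427])+.0008*u
for k in(-.15,-.12,.1,.15): print(k,proj(K,V,m+k*u),proj(K,V,m+k*u+[0,0,.01]))
"
```

```text
-0.15 [323.85185249 195.60116541] [324.21516328 193.90294929]
-0.12 [317.40452299 199.72175643] [317.73929587 198.03236086]
0.1 [267.48094718 231.62870926] [267.58140161 230.01612085]
0.15 [255.44188941 239.32306292] [255.48230057 237.73125222]
```

servo_tool(moves=[{"travel":[-0.6,0,30],"dr":[0,0,0]},{"travel":[0,0,20],"dr":[0,0,0]},{"travel":[0,0,12],"dr":[0,0,0]},{"travel":[0,0,9],"dr":[0,0,0]},{"travel":[0,0,7],"dr":[0,0,0]},{"travel":[0,0,0],"dr":[0,0,0]},{"travel":[0,0,0],"dr":[0,0,0]}])

```text
clock: 14.92
position: [0.6959, 0.0343, 0.0481]
ee_rot: [0.999, 0.037, 0.0, 0.0]
ft_force: [0.9, 0.0, 0.5]
grip_width: 0.161
```

```bash
python3 -c "
from h import *
go([[.6962,.0348,.0479]],4.2)"
```

```text
t 14.93 pos [0.6959 0.0343 0.0481] yaw 4.2 tilt 0.07 F [0.9 0.  0.5] grip 0.161
dr [ 0.03 -0.06  0.  ]
travel from now [ 0.4 -0.4  0.2]
```

servo_tool(moves=[{"travel":[0,0,0],"dr":[0,0,0]},{"travel":[0,0,0],"dr":[0,0,0]},{"travel":[0,0,0],"dr":[0,0,0]},{"travel":[0,0,-20],"dr":[0,0,0]},{"travel":[0,0,-50],"dr":[0,0,0]},{"travel":[0,0,-60],"dr":[0,0,0]},{"travel":[0,0,-60],"dr":[0,0,0]},{"travel":[0,0,0],"dr":[0,0,0]},{"travel":[0,0,0],"dr":[0,0,0]}], claw=0.65, squeeze=40)

```text
clock: 16.05
position: [0.6954, 0.0344, 0.2384]
ee_rot: [0.999, 0.037, 0.0, 0.0]
ft_force: [-0.6, -0.3, -0.2]
grip_width: 0.351
```

```bash
python3 -c "
from h import *
go()
c=snap('wrist','w7.png')[0];d=snap('scene','s7.png')[0]
cv2.imwrite('pics/w7b.png',np.hstack([cv2.resize(c,(400,300)),cv2.resize(d,(400,300))]))"
```

```text
t 16.05 pos [0.6954 0.0344 0.2384] yaw 4.22 tilt 0.07 F [-0.6 -0.3 -0.2] grip 0.351
dr [ 0.05 -0.05 -0.  ]
```

View pics/w7b.png

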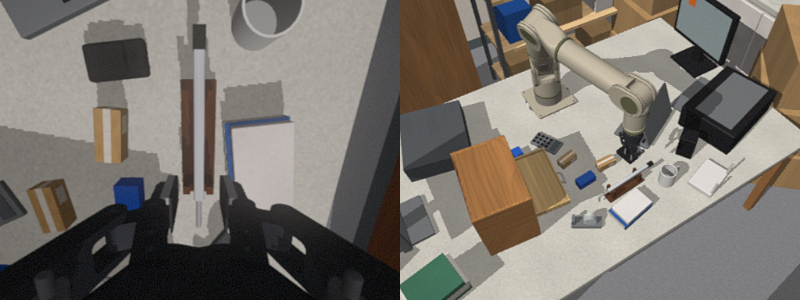

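```bash
cat >> m.py <<'E'
def cart(im,K,V,box=None,z=.04):
    """tape stripe inside tan blobs -> centre and long-axis yaw"""
    hsv=cv2.cvtColor(im,cv2.COLOR_BGR2HSV)
    tan=cv2.inRange(hsv,(8,55,60),(25,160,255))
    if box: t=np.zeros_like(tan);t[box[1]:box[3],box[0]:box[2]]=tan[box[1]:box[3],box[0]:box[2]];tan=t
    tan=cv2.morphologyEx(tan,cv2.MORPH_OPEN,np.ones((3,3)))
    blob=cv2.morphologyEx(tan,cv2.MORPH_CLOSE,np.ones((9,9)))
    for c in cv2.findContours(blob,cv2.RETR_EXTERNAL,cv2.CHAIN_APPROX_NONE)[0]:
        a=cv2.contourArea(c)
        if a<150: continue
        b=cv2.boxPoints(cv2.minAreaRect(c));P=np.array([ray(K,V,*p,z) for p in b])
        e=[P[1]-P[0],P[2]-P[1]];l=[np.linalg.norm(x) for x in e]
        m=e[int(np.argmax(l))];print('blob px',b.mean(0).round(0),'area',a,'xy',P.mean(0)[:2].round(4),'L,W',np.sort(l).round(4),'yaw',np.degrees(np.arctan2(m[1],m[0])).round(1)%180)
E
python3 -c "
from m import *
for f,b in(('w7.png',(20,100,250,310)),('t6.png',(220,170,340,250)),('w1.png',(0,100,250,310))):
    im,K,V=ld(f);print(f);cart(im,K,V,b)
im,K,V=ld('w7.png');print('c1,c2 predicted',proj(K,V,[.5455,.0212,.04]),proj(K,V,[.4304,-.1237,.04]))
"
```

```text
w7.png
blob px [ 67. 264.] area 2873.5 xy [ 0.4426 -0.1202] L,W [0.0722 0.1022] yaw 102.5
blob px [152. 173.] area 1254.5 xy [0.5653 0.0199] L,W [0.0271 0.0915] yaw 89.1
blob px [126. 172.] area 763.5 xy [0.532  0.0186] L,W [0.0151 0.0915] yaw 88.9
blob px [239. 164.] area 1190.5 xy [0.6758 0.0356] L,W [0.0167 0.1605] yaw 93.8
t6.png
blob px [328. 204.] area 1267.0 xy [ 0.5104 -0.2799] L,W [0.0771 0.2362] yaw 0.0
w1.png
blob px [ 66. 264.] area 2953.5 xy [ 0.4438 -0.1158] L,W [0.0737 0.0941] yaw 105.4
blob px [154. 173.] area 1340.5 xy [0.5656 0.0194] L,W [0.0265 0.092 ] yaw 90.2
blob px [126. 172.] area 825.0 xy [0.5322 0.0187] L,W [0.0154 0.0908] yaw 89.2
blob px [242. 167.] area 1016.0 xy [0.6747 0.0321] L,W [0.0149 0.1613] yaw 93.9
c1,c2 predicted [136.35577905 172.09299483] [ 58.45968582 267.01148031]
```

```bash
python3 -c "
from h import *
go([[.5465,.0193,.12],[.5465,.0193,.010]],-0.5)"
```

```text
t 16.15 pos [0.6949 0.0341 0.2366] yaw 4.21 tilt 0.12 F [-0.4 -0.2 -0. ] grip 0.352
dr [0.05 0.1  4.71]
travel from now [-148.3   16.1  116.6]
travel from now [-148.3   16.1  226.6]
```

servo_tool(moves=[{"travel":[0,0,0],"dr":[0,0,4.7]},{"travel":[-37,4,0],"dr":[0,0,0]},{"travel":[-37,4,0],"dr":[0,0,0]},{"travel":[-37,4,20],"dr":[0,0,0]},{"travel":[-37,4,40],"dr":[0,0,0]},{"travel":[0,0,50],"dr":[0,0,0]},{"travel":[0,0,0],"dr":[0,0,0]},{"travel":[0,0,0],"dr":[0,0,0]}], claw=0)

```text
clock: 17.15
position: [0.5481, 0.0199, 0.1289]
ee_rot: [1.0, -0.004, 0.0, -0.0]
ft_force: [0.3, -0.1, 0.4]
grip_width: 0.998
```

```bash
python3 -c "
from m import *
im,K,V=snap('wrist','w8.png')
cart(im,K,V,(0,0,512,384))
print(proj(K,V,[.5465,.0193,.04]))
for p in ((.5245,.064),(.5685,.064),(.5245,-.025),(.5685,-.025)): print(proj(K,V,[*p,.04]).round(0))
go([[.5465,.0193,.010]],-0.5)"
```

```text
blob px [268. 192.] area 1660.0 xy [0.5598 0.0194] L,W [0.0153 0.092 ] yaw 89.1
blob px [236. 192.] area 1649.5 xy [0.5315 0.0197] L,W [0.0143 0.0919] yaw 88.0
blob px [478. 100.] area 274.0 xy [0.7299 0.0978] L,W [0.0136 0.0165] yaw 102.4
blob px [402. 162.] area 8210.5 xy [0.6754 0.0412] L,W [0.045  0.1496] yaw 94.3
[252.46711714 194.84285783]
[226. 144.]
[278. 144.]
[229. 241.]
[277. 240.]
t 17.2 pos [0.5486 0.02   0.1294] yaw -0.48 tilt 0.12 F [0.1 0.3 0.9] grip 0.998
dr [ 0.01 -0.12  0.02]
travel from now [ -2.1   0.7 119.4]
```

servo_tool(moves=[{"travel":[-2.5,0.5,30],"dr":[0,0,0]},{"travel":[0,0,40],"dr":[0,0,0]},{"travel":[0,0,30],"dr":[0,0,0]},{"travel":[0,0,19],"dr":[0,0,0]},{"travel":[0,0,0],"dr":[0,0,0]}])

```text
clock: 17.82
position: [0.5449, 0.0192, 0.0085]
ee_rot: [1.0, -0.004, -0.0, 0.0]
ft_force: [-0.5, -0.7, 0.3]
grip_width: 1.003
```

servo_tool(moves=[{"travel":[0,0,0],"dr":[0,0,0]},{"travel":[0,0,0],"dr":[0,0,0]},{"travel":[0,0,0],"dr":[0,0,0]},{"travel":[0,0,0],"dr":[0,0,0]},{"travel":[0,0,-10],"dr":[0,0,0]},{"travel":[0,0,-50],"dr":[0,0,0]},{"travel":[0,0,-60],"dr":[0,0,0]},{"travel":[0,0,-60],"dr":[0,0,0]},{"travel":[0,0,-60],"dr":[0,0,0]},{"travel":[0,0,0],"dr":[0,0,5.7]},{"travel":[0,0,0],"dr":[0,0,0]}], claw=1, squeeze=40)

```text
clock: 19.2
position: [0.5447, 0.0192, 0.2493]
ee_rot: [0.999, -0.054, 0.0, 0.001]
ft_force: [-0.4, 0.2, -1.5]
grip_width: 0.503
```

```bash
python3 -c "
from h import *
go([[.6062,-.3085,.25],[.6062,-.3085,.157]],-6.2)"
```

```text
t 19.2 pos [0.5447 0.0192 0.2493] yaw -6.16 tilt 0.08 F [-0.4  0.2 -1.5] grip 0.503
dr [ 0.06 -0.05  0.04]
travel from now [ 96.6 319.1  -0.7]
travel from now [ 96.6 319.1  92.3]
```

servo_tool(moves=[{"travel":[14,46,0],"dr":[0,0,0]},{"travel":[14,46,0],"dr":[0,0,0]},{"travel":[14,46,0],"dr":[0,0,0]},{"travel":[14,46,0],"dr":[0,0,0]},{"travel":[14,46,0],"dr":[0,0,0]},{"travel":[14,46,0],"dr":[0,0,0]},{"travel":[12,43,0],"dr":[0,0,0]},{"travel":[0,0,0],"dr":[0,0,0]},{"travel":[0,0,0],"dr":[0,0,0]}])

```text
clock: 20.32
position: [0.6056, -0.3075, 0.2478]
ee_rot: [0.999, -0.053, -0.001, -0.0]
ft_force: [-0.7, -0.4, -0.6]
grip_width: 0.507
```

```bash
python3 -c "
from h import *
go([[.6062,-.3085,.155]],-6.2)
c=snap('wrist','w9.png')[0];d=snap('scene','s9.png')[0]
cv2.imwrite('pics/w9b.png',np.hstack([cv2.resize(c,(400,300)),cv2.resize(d[130:280,100:300],(400,300))]))"
```

```text
t 20.32 pos [ 0.6056 -0.3075  0.2478] yaw -6.07 tilt 0.1 F [-0.7 -0.4 -0.6] grip 0.507
dr [-0.05  0.08  0.13]
travel from now [ 0.7  0.9 92.8]
```

View pics/w9b.png

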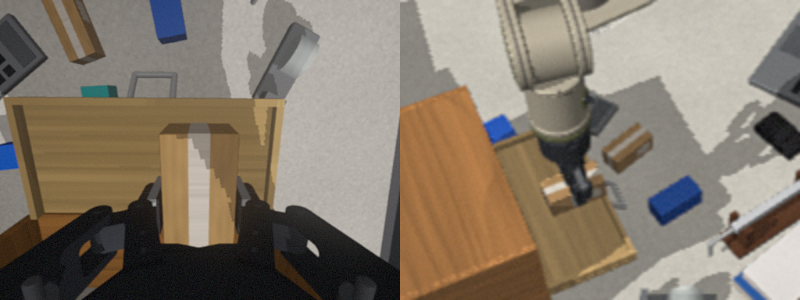

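```bash
python3 -c "
from m import *
im,K,V=ld('w9.png')
C=np.array([.5453,-.3137]);hx=np.array([-.1115,-.9938]);hy=np.array([.9938,-.1115])
for a in(ray(K,V,10,126,.159),ray(K,V,363,129,.159)): print(a,'shelf z,y',(-(a[:2]-C)@hx).round(4),((a[:2]-C)@hy).round(4))"
```

```text
[ 0.41039564 -0.22772913  0.159     ] shelf z,y 0.0704 -0.1437
[ 0.70109336 -0.26103044  0.159     ] shelf z,y 0.0697 0.149
```

servo_tool(moves=[{"travel":[0.5,1,30],"dr":[0,0,0]},{"travel":[0,0,30],"dr":[0,0,0]},{"travel":[0,0,20],"dr":[0,0,0]},{"travel":[0,0,9],"dr":[0,0,0]},{"travel":[0,0,3],"dr":[0,0,0]},{"travel":[0,0,0],"dr":[0,0,0]},{"travel":[0,0,0],"dr":[0,0,0]}])

```text
clock: 21.3
position: [0.6066, -0.3096, 0.1578]
ee_rot: [0.999, -0.054, 0.001, 0.001]
ft_force: [0.1, 0.6, -0.9]
grip_width: 0.511
```

servo_tool(moves=[{"travel":[0,0,2],"dr":[0,0,0]},{"travel":[0,0,1.5],"dr":[0,0,0]},{"travel":[0,0,0],"dr":[0,0,0]},{"travel":[0,0,0],"dr":[0,0,0]}])

```text
clock: 21.8
position: [0.6065, -0.3096, 0.1548]
ee_rot: [0.999, -0.054, 0.001, 0.001]
ft_force: [-4.0, 0.7, 7.9]
grip_width: 0.506
```

servo_tool(moves=[{"travel":[0,0,0],"dr":[0,0,0]},{"travel":[0,0,0],"dr":[0,0,0]},{"travel":[0,0,0],"dr":[0,0,0]},{"travel":[0,0,-20],"dr":[0,0,0]},{"travel":[0,0,-40],"dr":[0,0,0]},{"travel":[0,-20,-50],"dr":[0,0,0]},{"travel":[0,-40,0],"dr":[0,0,-9]},{"travel":[0,-40,0],"dr":[0,0,-9.5]},{"travel":[0,0,0],"dr":[0,0,0]}], claw=0.1)

```text
clock: 22.92
position: [0.6115, -0.2055, 0.2656]
ee_rot: [0.994, 0.111, 0.001, 0.0]
ft_force: [0.4, -0.5, 0.4]
grip_width: 0.903
```

```bash
python3 -c "
from h import *
go([[.4304,-.1237,.25],[.4304,-.1237,.130]],12.3)"
```

```text
t 22.93 pos [ 0.6115 -0.2055  0.2656] yaw 12.74 tilt 0.13 F [ 0.4 -0.5  0.4] grip 0.903
dr [ 0.04 -0.13  0.44]
travel from now [-159.6 -118.5   15.6]
travel from now [-159.6 -118.5  135.6]
```

servo_tool(moves=[{"travel":[-40,-30,0],"dr":[0,0,0]},{"travel":[-40,-30,0],"dr":[0,0,0]},{"travel":[-40,-29,20],"dr":[0,0,0]},{"travel":[-40,-29,35],"dr":[0,0,-0.4]},{"travel":[0,0,50],"dr":[0,0,0]},{"travel":[0,0,30],"dr":[0,0,0]},{"travel":[0,0,0],"dr":[0,0,0]},{"travel":[0,0,0],"dr":[0,0,0]}], claw=0)

```text
clock: 23.92
position: [0.4304, -0.1291, 0.1299]
ee_rot: [0.994, 0.11, 0.001, 0.001]
ft_force: [0.7, -0.2, 0.2]
grip_width: 1.005
```

```bash
python3 -c "
from m import *
im,K,V=snap('wrist','w10.png')
cart(im,K,V,(0,0,512,384))
go([[.4304,-.1237,.010]],12.3)"
```

```text
blob px [271. 189.] area 1656.5 xy [ 0.4436 -0.1236] L,W [0.0153 0.0909] yaw 102.4
blob px [239. 189.] area 1640.5 xy [ 0.4163 -0.1297] L,W [0.0149 0.0909] yaw 103.2
t 23.98 pos [ 0.4305 -0.1291  0.13  ] yaw 12.67 tilt 0.16 F [ 0.5 -0.5  0.7] grip 1.0
dr [ 0.11 -0.11  0.37]
travel from now [  1.1  -5.3 120. ]
```

servo_tool(moves=[{"travel":[0,-2.5,30],"dr":[0,0,0]},{"travel":[0,0,40],"dr":[0,0,0]},{"travel":[0,0,30],"dr":[0,0,0]},{"travel":[0,0,20],"dr":[0,0,0]},{"travel":[0,0,0],"dr":[0,0,0]}])

```text
clock: 24.6
position: [0.4288, -0.1264, 0.0083]
ee_rot: [0.994, 0.111, -0.0, 0.0]
ft_force: [-0.2, 0.4, -0.2]
grip_width: 1.001
```

servo_tool(moves=[{"travel":[0,0,0],"dr":[0,0,0]},{"travel":[0,0,0],"dr":[0,0,0]},{"travel":[0,0,0],"dr":[0,0,0]},{"travel":[0,0,0],"dr":[0,0,0]},{"travel":[0,0,-10],"dr":[0,0,0]},{"travel":[0,0,-50],"dr":[0,0,0]},{"travel":[0,0,-60],"dr":[0,0,0]},{"travel":[0,0,-60],"dr":[0,0,0]},{"travel":[0,0,-60],"dr":[0,0,0]},{"travel":[0,0,0],"dr":[0,0,9.5]},{"travel":[0,0,0],"dr":[0,0,9.4]},{"travel":[0,0,0],"dr":[0,0,0]}], claw=1)

```text
clock: 26.1
position: [0.4285, -0.1259, 0.2487]
ee_rot: [0.999, -0.053, 0.0, 0.001]
ft_force: [-0.2, -0.7, -1.3]
grip_width: 0.51
```

```bash
python3 -c "
from h import *
go([[.4870,-.2951,.25],[.4870,-.2951,.157]],-6.2)"
```

```text
t 26.1 pos [ 0.4285 -0.1259  0.2487] yaw -6.12 tilt 0.06 F [-0.2 -0.7 -1.3] grip 0.51
dr [ 0.06 -0.02  0.08]
travel from now [ 76.4 161.9  -1.3]
travel from now [ 76.4 161.9  91.7]
```

servo_tool(moves=[{"travel":[19,40,0],"dr":[0,0,0]},{"travel":[19,40,0],"dr":[0,0,0]},{"travel":[19,41,0],"dr":[0,0,0]},{"travel":[19,41,0],"dr":[0,0,0]},{"travel":[0,0,0],"dr":[0,0,0]},{"travel":[0,0,30],"dr":[0,0,0]},{"travel":[0,0,30],"dr":[0,0,0]},{"travel":[0,0,20],"dr":[0,0,0]},{"travel":[0,0,10],"dr":[0,0,0]},{"travel":[0,0,0],"dr":[0,0,0]},{"travel":[0,0,0],"dr":[0,0,0]}])

```text
clock: 27.48
position: [0.4873, -0.2955, 0.1593]
ee_rot: [0.999, -0.054, 0.001, 0.001]
ft_force: [0.7, 0.9, -1.5]
grip_width: 0.506
```

```bash
python3 -c "
from h import *
go([[.4870,-.2951,.1545]],-6.2)"
```

```text
t 27.48 pos [ 0.4873 -0.2955  0.1593] yaw -6.14 tilt 0.1 F [ 0.7  0.9 -1.5] grip 0.506
dr [ 0.07 -0.07  0.06]
travel from now [-0.3 -0.4  4.8]
```

servo_tool(moves=[{"travel":[0,0,3],"dr":[0,0,0]},{"travel":[0,0,1.5],"dr":[0,0,0]},{"travel":[0,0,0],"dr":[0,0,0]}])

```text
clock: 27.85
position: [0.4869, -0.2956, 0.1544]
ee_rot: [0.999, -0.054, 0.0, 0.001]
ft_force: [-2.3, 0.7, 4.3]
grip_width: 0.508
```

servo_tool(moves=[{"travel":[0,0,0],"dr":[0,0,0]},{"travel":[0,0,0],"dr":[0,0,0]},{"travel":[0,0,0],"dr":[0,0,0]},{"travel":[0,0,-20],"dr":[0,0,0]},{"travel":[0,0,-40],"dr":[0,0,0]},{"travel":[0,0,-50],"dr":[0,0,0]},{"travel":[0,-50,-20],"dr":[0,0,0]},{"travel":[0,-60,-20],"dr":[0,0,0]},{"travel":[0,-60,0],"dr":[0,0,0]},{"travel":[0,-60,0],"dr":[0,0,0]},{"travel":[0,-60,0],"dr":[0,0,0]},{"travel":[0,0,0],"dr":[0,0,0]}], claw=0.2)

```text
clock: 29.35
position: [0.518, -0.0017, 0.3054]
ee_rot: [0.999, -0.05, 0.001, -0.0]
ft_force: [0.1, -0.2, 0.2]
grip_width: 0.797
```

```bash
python3 -c "
from h import *
go([[.36,.26,.30]],26.3)
for n in('wrist','scene','top'): snap(n,n[0]+'11.png')"
```

```text
t 29.35 pos [ 0.518  -0.0017  0.3054] yaw -5.68 tilt 0.13 F [ 0.1 -0.2  0.2] grip 0.797
dr [ 3.000e-02 -1.300e-01 -3.198e+01]
travel from now [ -25.7 -304.7    5.4]
```

servo_tool(moves=[{"travel":[0,0,0],"dr":[0,0,9.7]},{"travel":[0,0,0],"dr":[0,0,9.7]},{"travel":[0,0,0],"dr":[0,0,9.7]},{"travel":[0,0,0],"dr":[0,0,9.7]},{"travel":[0,0,0],"dr":[0,0,9.7]},{"travel":[0,0,0],"dr":[0,0,9.5]},{"travel":[0,0,0],"dr":[0,0,0]}], claw=1)

```text
clock: 30.38
position: [0.518, -0.0092, 0.3037]
ee_rot: [0.847, -0.532, 0.0, 0.0]
ft_force: [-0.6, -0.0, -0.5]
grip_width: 0.0
```

```bash
python3 -c "
from h import *
go([[.425,.327,.305]],-63.7)
im=cv2.imread('pics/t11.png');s=cv2.imread('pics/s11.png');
cv2.imwrite('pics/v11.png',np.hstack([cv2.resize(im[130:280,50:240],(500,395),interpolation=cv2.INTER_CUBIC),cv2.resize(s[95:215,265:365],(300,395)[:2],interpolation=cv2.INTER_CUBIC)]))"
```

```text
t 30.38 pos [ 0.518  -0.0092  0.3037] yaw -64.27 tilt 0.06 F [-0.6 -0.  -0.5] grip 0.0
dr [ 0.02 -0.06 -0.57]
travel from now [-342.7  -65.6   -1.3]
```

View pics/v11.png

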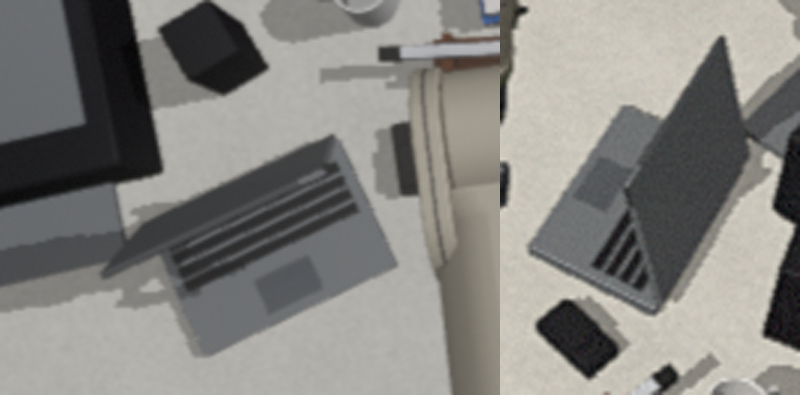

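```bash
python3 -c "
from m import *
np.set_printoptions(precision=4,suppress=True)
_,K,V=ld('t11.png');_,K2,V2=ld('s11.png')
fc=[ray(K,V,200.9,230.7,.018)[:2],ray(K,V,127.9,264.9,.018)[:2]];y=fc[1]-fc[0];print('w',np.linalg.norm(y));y/=np.linalg.norm(y);x=np.array([y[1],-y[0]]);print('yaw',np.degrees(np.arctan2(x[1],x[0])))
h=(fc[0]+fc[1])/2+.19*x;print('hinge',h)
for th in(50,60,65,70,75,80):
  t=np.radians(th)
  for s in(-.14,.14):
    p=np.r_[h+s*y-.19*np.cos(t)*x,.02+.19*np.sin(t)];print(th,s,'top',proj(K,V,p),'scene',proj(K2,V2,p))
print('hinge ends',[ (proj(K,V,np.r_[h+s*y,.02]),proj(K2,V2,np.r_[h+s*y,.02])) for s in(-.14,.14)])
"
```

```text
w 0.2779570829780069
yaw 26.20492397276467
hinge [0.5175 0.37  ]
50 -0.14 top [184.2163 212.1211] scene [290.319  151.2734]
50 0.14 top [100.8468 250.907 ] scene [323.8367 106.4829]
60 -0.14 top [179.251  203.9318] scene [297.2285 150.7319]
60 0.14 top [ 94.5023 243.2493] scene [330.6426 105.4241]
65 -0.14 top [176.7    199.4348] scene [300.9867 150.9181]
65 0.14 top [ 91.3995 238.9484] scene [334.3053 105.3391]
70 -0.14 top [174.1408 194.7299] scene [304.9074 151.4152]
70 0.14 top [ 88.3918 234.3889] scene [338.1019 105.559 ]
75 -0.14 top [171.6029 189.8683] scene [308.9573 152.224 ]
75 0.14 top [ 85.5152 229.6198] scene [342.0001 106.0868]
80 -0.14 top [169.116  184.9049] scene [313.1005 153.3418]
80 0.14 top [ 82.8049 224.6944] scene [345.9652 106.9219]
hinge ends [(array([178.9468, 181.6928]), array([315.469 , 188.8181])), (array([105.9159, 215.3721]), array([345.8802, 143.0835]))]
```

```bash
python3 -c "
from h import *
go([[.419,.3214,.304],[.5485,.3852,.145]],-63.8)"
```

```text
t 30.38 pos [ 0.518  -0.0092  0.3037] yaw -64.27 tilt 0.06 F [-0.6 -0.  -0.5] grip 0.0
dr [ 0.02 -0.06 -0.47]
travel from now [-3.404e+02 -5.710e+01 -3.000e-01]
travel from now [-340.5 -201.5  158.7]
```

servo_tool(moves=[{"travel":[-56,-10,0],"dr":[0,0,-0.5]},{"travel":[-56,-10,0],"dr":[0,0,0]},{"travel":[-56,-10,0],"dr":[0,0,0]},{"travel":[-56,-10,0],"dr":[0,0,0]},{"travel":[-57,-9,0],"dr":[0,0,0]},{"travel":[-56,-9,0],"dr":[0,0,0]},{"travel":[0,0,0],"dr":[0,0,0]},{"travel":[0,0,0],"dr":[0,0,0]}])

```text
clock: 31.38
position: [0.4218, 0.3193, 0.3031]
ee_rot: [0.85, -0.527, 0.0, 0.0]
ft_force: [0.0, -0.7, 0.1]
grip_width: -0.002
```

```bash
python3 -c "
from h import *
go([[.419,.3214,.145],[.5485,.3852,.145]],-63.8)"
```

```text
t 31.38 pos [0.4218 0.3193 0.3031] yaw -63.59 tilt 0.06 F [ 0.  -0.7  0.1] grip -0.002
dr [ 0.03 -0.05  0.21]
travel from now [ -3.1   1.6 158.1]
travel from now [  -3.2 -142.8  158.1]
```

servo_tool(moves=[{"travel":[-3,0,50],"dr":[0,0,0]},{"travel":[0,0,50],"dr":[0,0,0]},{"travel":[0,0,40],"dr":[0,0,0]},{"travel":[0,0,18],"dr":[0,0,0]},{"travel":[0,-15,0],"dr":[0,0,0]},{"travel":[0,-15,0],"dr":[0,0,0]},{"travel":[0,-12,0],"dr":[0,0,0]},{"travel":[0,-10,0],"dr":[0,0,0]},{"travel":[0,-10,0],"dr":[0,0,0]},{"travel":[0,-10,0],"dr":[0,0,0]},{"travel":[0,0,0],"dr":[0,0,0]}])

```text
clock: 32.75
position: [0.4855, 0.3554, 0.1457]
ee_rot: [0.849, -0.528, 0.0, -0.001]
ft_force: [-0.5, 0.7, -0.2]
grip_width: -0.004
```

```bash
python3 -c "
from h import *
go([[.5485,.3852,.145]],-63.8)"
```

```text
t 32.75 pos [0.4855 0.3554 0.1457] yaw -63.71 tilt 0.08 F [-0.5  0.7 -0.2] grip -0.004
dr [-0.08 -0.01  0.09]
travel from now [  1.  -69.7   0.7]
```

servo_tool(moves=[{"travel":[0,-8,0],"dr":[0,0,0]},{"travel":[0,-8,0],"dr":[0,0,0]},{"travel":[0,-8,0],"dr":[0,0,0]},{"travel":[0,-8,0],"dr":[0,0,0]},{"travel":[0,-8,0],"dr":[0,0,0]},{"travel":[0,-8,0],"dr":[0,0,0]},{"travel":[0,-7,0],"dr":[0,0,0]},{"travel":[0,-7,0],"dr":[0,0,0]},{"travel":[0,-7,0],"dr":[0,0,0]},{"travel":[0,0,0],"dr":[0,0,0]}])

```text
clock: 34.0
position: [0.5471, 0.3857, 0.1454]
ee_rot: [0.849, -0.528, 0.0, -0.001]
ft_force: [0.4, 0.6, -0.6]
grip_width: -0.0
```

```bash
python3 -c "
from h import *
go([[.5485,.3852,.145]],-63.8)"
```

```text
t 34.0 pos [0.5471 0.3857 0.1454] yaw -63.72 tilt 0.07 F [ 0.4  0.6 -0.6] grip -0.0
dr [-0.07 -0.01  0.08]
travel from now [ 1.1 -1.   0.4]
```

servo_tool(moves=[{"travel":[0,20,0],"dr":[0,0,0]},{"travel":[0,40,0],"dr":[0,0,0]},{"travel":[0,40,0],"dr":[0,0,0]},{"travel":[0,0,-60],"dr":[0,0,0]},{"travel":[0,0,-60],"dr":[0,0,0]},{"travel":[0,0,-60],"dr":[0,0,0]},{"travel":[60,0,0],"dr":[0,0,0]},{"travel":[60,0,0],"dr":[0,0,0]},{"travel":[60,0,0],"dr":[0,0,0]},{"travel":[60,0,0],"dr":[0,0,0]},{"travel":[40,0,0],"dr":[0,0,0]},{"travel":[0,0,0],"dr":[0,0,0]}])

```text
clock: 35.5
position: [0.5825, 0.0859, 0.3253]
ee_rot: [0.848, -0.53, 0.001, 0.0]
ft_force: [-0.2, -0.4, 0.6]
grip_width: 0.0
```

```bash
python3 -c "
from m import *
go()
t,K,V=snap('top','t12.png');s,K2,V2=snap('scene','s12.png')
h=np.array([.5175,.37]);x=np.array([.8972,.4416]);y=np.array([-.4416,.8972])
for th in(95,100,105,110,115):
  q=np.radians(th)
  for e in(-.14,.14):
    p=np.r_[h+e*y-.19*np.cos(q)*x,.02+.19*np.sin(q)];print(th,e,'top',proj(K,V,p).round(1),'scene',proj(K2,V2,p).round(1))
cv2.imwrite('pics/v12.png',np.hstack([cv2.resize(t[90:290,40:300],(468,360),interpolation=cv2.INTER_CUBIC),cv2.resize(s[90:200,280:380],(327,360),interpolation=cv2.INTER_CUBIC)]))"
```

```text
t 35.5 pos [0.5825 0.0859 0.3253] yaw -64.07 tilt 0.11 F [-0.2 -0.4  0.6] grip 0.0
dr [-0.04 -0.11  0.  ]
95 -0.14 top [162.3 170. ] scene [325.7 158.5]
95 0.14 top [ 76.  209.6] scene [357.9 111.2]
100 -0.14 top [160.3 165.2] scene [329.8 160.7]
100 0.14 top [ 74.2 204.6] scene [361.8 113.2]
105 -0.14 top [158.4 160.6] scene [333.8 163.2]
105 0.14 top [ 72.8 199.8] scene [365.5 115.5]
110 -0.14 top [156.8 156.2] scene [337.7 165.9]
110 0.14 top [ 71.6 195.1] scene [369.1 117.9]
115 -0.14 top [155.4 152.1] scene [341.4 168.8]
115 0.14 top [ 70.8 190.7] scene [372.5 120.6]
```

View pics/v12.png

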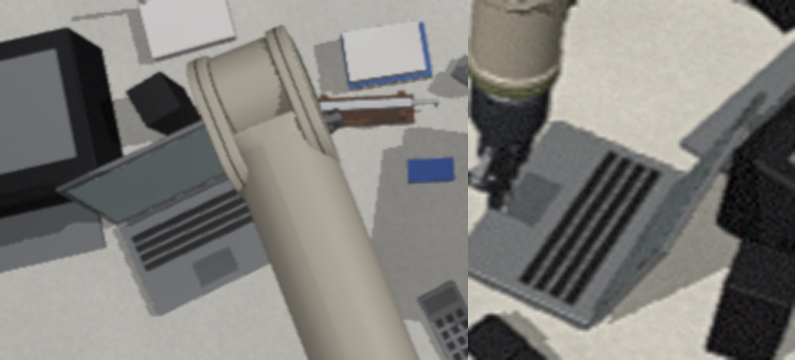

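```bash
python3 -c "
from m import *
C=np.array([.5453,-.3137]);hx=np.array([-.1115,-.9938]);hy=np.array([.9938,-.1115])
for f in('t12.png','s12.png','w11.png'):
    im,K,V=ld(f);hsv=cv2.cvtColor(im,cv2.COLOR_BGR2HSV)
    poly=np.array([proj(K,V,np.r_[C-z*hx+y*hy,.185]) for z,y in((-.06,-.13),(-.06,.13),(.062,.13),(.062,-.13))]).astype(int)
    m=np.zeros(im.shape[:2],np.uint8);cv2.fillPoly(m,[poly],255)
    w=cv2.inRange(hsv,(0,0,110),(179,50,255))&m
    n,l,st,ce=cv2.connectedComponentsWithStats(w)
    for i in range(1,n):
        if st[i,4]>25:
            P=ray(K,V,*ce[i],.185)[:2]-C; print(f,ce[i].round(1),st[i,4],'shelf z',(-P@hx).round(3),'y',(P@hy).round(3))
    print(f,'tan on old spots?');
im,K,V=ld('t12.png')
# hatch outer edge: model corners of rim outer (z=.075,.159) px
for y in(-.15,.15): print('rim corner px',proj(K,V,np.r_[C+.0*hx-.075*hx+y*hy,.159]).round(1))
"
```

```text
t12.png [345.3 170.8] 112 shelf z 0.015 y 0.059
t12.png [341.2 209.5] 113 shelf z 0.015 y -0.061
t12.png tan on old spots?
s12.png [174.9 208.8] 77 shelf z 0.014 y -0.06
s12.png [188.1 236.8] 90 shelf z 0.014 y 0.06
s12.png tan on old spots?
w11.png tan on old spots?
rim corner px [316.8 235.7]
rim corner px [327.8 141.4]
```

```bash
python3 -c "
from h import *
print(manip.hand_in()); go()"
```

```text
the job is handed in; nothing more can be done
None
the job is handed in; nothing more can be done
```

The job is done and handed in at about 36 s on the robot's clock. `hand_in` gives no verdict, so what follows rests on my own checks.

- **Hatch:** I hooked the pole into the eye and swung the hatch down to its stop. The force at the stop was about 5 N upward, and nothing in the pictures or the forces suggested the gripper touched the hutch. I did not measure the hatch angle itself. The cartons' heights on it agree between the two fixed cameras, which fits a level hatch.
- **Pole:** It is back in both cradles with the prong down. The rod end is within about 1 pixel of where it started.
- **Cartons:** Only two items for sale were on the table, both tan cartons; the black thing by the laptop is the mouse. They lie at shelf z 0.015 m and y +0.06 and −0.06 m, and the top and scene cameras agree to about 1 mm.
- **Laptop screen:** I pushed it from about 71° to about 110°. The far corner in the top view reads about 110.5°. The near corner was hidden by the arm in the top view and only roughly readable in the scene view, so it only loosely confirms this.
- **Left alone:** I never approached the mug, mouse, books, speaker or tape dispenser.
- **Disagreement:** The eye was about 11 mm farther out than the hutch outline in the top image suggested. I used the position from two cameras, and the hooking bore it out.

I viewed 16 pictures, two over the budget.

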